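# Slide the red-lidded jar out of its row and under the magnifier

### The job

Take the small amber bottle that blocks the way in front of the bench magnifier and stand it upright in the steel tray, then leave it there. After that push the red-lidded jar, kept flat on the bench, out of the touching row and across until it stands wholly on the black spot under the magnifier. The other two jars must stay where they are, and the magnifier must not be knocked.

Things in the scene. Friction and masses are not known exactly. Their poses are not given: they have to be found in the camera images.
- jar_red: low sample jar, plain upright cylinder 82 mm in diameter and 30 mm tall, cream body, red lid (top 10 mm), about 180 g; too wide to grip. Origin: centre of its underside; z up. The jar to be moved (it weighs 125 to 255 g); at random the near, middle or far one of a touching row of three that runs roughly along x (away from the robot), about 0.3 mm between neighbours.
- jar_blue: low sample jar, plain upright cylinder 82 mm in diameter and 30 mm tall, cream body, blue lid (top 10 mm), about 180 g; too wide to grip. Origin: centre of its underside; z up. Stays in the row.
- jar_white: low sample jar, plain upright cylinder 82 mm in diameter and 30 mm tall, cream body, white lid (top 10 mm), about 180 g; too wide to grip. Origin: centre of its underside; z up. Stays in the row.
- row_mark: two thin blue tape lines on the bench (flat, 250 mm long, 55 mm either side of the row's centre line) between which the three jars stand. Origin: middle of the row, on the bench; x runs along the row, y across it towards the magnifier's side.
- magnifier: fixed. Origin: centre of the flat black spot (120 mm across, no step) under the lens. Head over the spot: ring with solid clear lens, 166 mm across, 154 to 176 mm above the bench; a tool pointing straight down does not fit: lean it 30 to 45 deg, tips in under the head. Arm (up to 210 mm high) along its +x, away from the robot, to a post 220 mm from the spot, foot 110 mm across
- bottle: small amber bottle, upright: body 34 mm in diameter and 36 mm high, neck, white cap 22 mm in diameter up to 52 mm, 70 g. Origin: centre of underside; z its axis, up. Starts 90 to 102 mm from the spot's centre on the row's side, just below or beside the head's rim: take it with the tool leaning back towards the row, tips towards the magnifier
- tray_in (a point): centre of the inner floor (4 mm above the bench) of the fixed open steel tray, outside 140 (x) by 110 (y) by 18 mm tall, walls 4 mm, beyond the row on the robot's right; axes along its sides, z up.
Mind the look-alikes: they are no part of the job. There is more than one size of the bottle; the job needs the middle-sized.

How it is judged:
On the way, in this order (a step that is already met when the one before it is completed fails the run):
1. the bottle stands upright in the tray, let go, while the red-lidded jar is still in the row (x of bottle in the frame of tray_in between -0.063 and 0.063 m and y of bottle in the frame of tray_in between -0.048 and 0.048 m and z of bottle in the frame of tray_in between -0.006 and 0.006 m and angle between bottle's own z axis and vertical below 0.15 rad and contact force between bottle and the fingers below 0.05 N and distance of jar_red from where it was at the start of the episode below 0.012 m), for 0.2 s.
2. the red-lidded jar has been slid clear of its neighbours (16 mm or more of space) (horizontal distance between jar_red and jar_blue above 0.098 m and horizontal distance between jar_red and jar_white above 0.098 m and height (world z) of jar_red below 0.006 m), for 0.1 s.
At the end, for the whole second after the job is handed in: The red-lidded jar stands flat and at rest on the bench with its centre within 18 mm of the black spot's centre, apart from the other jars, which are within 12 mm of where they stood; the bottle stands upright (within 0.15 rad), at rest and released on the tray's floor (x of bottle in the frame of tray_in between -0.063 and 0.063 m and y of bottle in the frame of tray_in between -0.048 and 0.048 m and z of bottle in the frame of tray_in between -0.006 and 0.006 m and angle between bottle's own z axis and vertical below 0.15 rad and contact force between bottle and the fingers below 0.05 N and horizontal distance between jar_red and jar_blue above 0.098 m and horizontal distance between jar_red and jar_white above 0.098 m and horizontal distance between jar_red and magnifier below 0.018 m and angle between jar_red's own z axis and vertical below 0.05 rad and height (world z) of jar_red below 0.004 m and linear speed of each of jar_red, bottle below 0.01 m/s and distance of each of jar_blue, jar_white from where it was at the start of the episode below 0.012 m); the robot touches nothing.
It fails at once if a blue- or white-lidded jar moved by more than 12 mm (distance of any of jar_blue, jar_white from where it was at the start of the episode above 0.012 m).
It fails at once if the red-lidded jar lifted off the bench or tipped (over 8 mm or 0.2 rad) (height (world z) of jar_red above 0.008 m or angle between jar_red's own z axis and vertical above 0.2 rad).
It fails at once if the bottle tipped over (more than 1 rad) (angle between bottle's own z axis and vertical above 1 rad).
It fails at once if the magnifier knocked (over 5 N) (contact force between magnifier and anything else above 5 N).
It also fails if it takes over 72 s, if anything falls off the work surface, if the arm or the gripper's body presses on something with over 40 N, if the wrist force passes 120 N, or if a joint passes its speed limit or range.

### The arm

A 6-joint arm with a two-finger parallel gripper is mounted at the origin on the work surface. World frame = base frame: x ahead of the robot, y to its left, z up, the work surface at z = 0. Lengths are in m, angles in rad, forces in N, time in s.
With the tool pointing down it reaches from about 0.425 to 0.95 m from the base axis. Payload 3.5 kg.
Tool frame: the origin (TCP) lies on the centre line of the jaws, within the pads' length; the fingertips stand 22 mm ahead of it and the grasp point (between the pads) lies 3 mm ahead of it; z points along the fingers, y is the direction in which the jaws open and shut (so a half turn about z gives the same grasp; the last joint's range is limited). The gripper opens to 85 mm and grips with 20 to 120 N. Pads are 22 mm wide; open, the fingers measure 114 mm over their backs; the gripper's body (76 mm by 85 mm) begins 54 mm behind the grasp point. The pads swing forward as they close: fully open they stand 13 mm farther back than shut.
Start: joints at [0.983, 0.286, 1.577, -0, 1.279, -0.15], TCP at [0.286, 0.611, 0.253] pointing down, gripper open.
Joint ranges: [-2.77, 2.77], [-0.9, 2.22], [0.21, 2.48], [-1.53, 4.67], [0.24, 2.81], [-2.84, 2.84]. Speed limits (rad/s): [2.79, 2.79, 3.14, 3.14, 3.14, 3.14].

### API

Orientations are given as a unit quaternion [x, y, z, w].
In Python, from plant import get_state, read_camera, sign_off gives the robot as it stands.
- The arm moves only by the tool step_arm, never from a script. Its argument "targets" is a list that holds one entry, the list of rows, each a list of 5 numbers: the opening, from 0 (shut) to 1 (fully open), then the shift along the tool's x, y, z each as a share of 4 cm, from -1 to 1, then the turn about the tool's z as a share of 5 degrees, from -1 to 1. A call has 1 to 10 rows; each row shifts and turns the commanded pose from where the row before left it, along the tool's axes as they then stand; what a row does not reach is not made up. A row lasts 1/12 s, in which the tool goes at most 41.7 mm and 7.16 degrees, less where a joint would pass 70% of its speed; a pose out of reach is approached as far as the arm can. A call with a number of a shift or a turn outside -1 to 1 is refused whole. A call with a gripper value outside its range is refused whole. The fingers move at their own pace and stop on an object; "squeeze" is the grip in N (left out, the last holds). Time passes only in rows, so rows that do not move let the fingers close. It gives the time, the measured TCP pose, the force and the opening at its end, in the units of the state.
- get_state(): the state, without advancing time (a new reading comes with each control period).
- read_camera(name): name is "side" or "top" or "wrist"; returns a dict with "pixels" (420x560x3 uint8, red, green, blue), "range_z" (420x560 float32, m along the optical axis (not along the pixel's ray), 0 where there is no reading), "mtx" (3x3 intrinsics, pixels), "k1" (the pictures are not rectified: a ray, as slopes to the right and down, at radius r is drawn at 1 + k1 r^2 times it, then the intrinsics apply), "rvec" (rotation vector, rad) and "tvec" (3), from world to camera coordinates, as OpenCV has them. Camera axes: x right, y down, z forward; pixel columns grow to the right and rows downward; lengths in m; the calibration is good to about 2 mm. A picture is of the moment at which its call begins.
- sign_off(): hands the job in, once; it reports no verdict.
The state is a dict: "time": time; "qpos": joint angles; "dq": joint speeds; "joint_efforts": joint torques, N m; "eef_pos": TCP position; "tcp_rot": TCP orientation; "contact_force": force on the tool from outside, world axes, zero at the start; "wrist_torque": the same for the moment, N m; "opening": opening from 0.0 (shut) to 1.0 (fully open).
Only numpy, scipy, OpenCV 4.12 (cv2) and the standard library are available. Lean on these libraries where they do the work, as an engineer would, in place of code of your own. Each camera call takes 0.05 s, during which the arm holds its last target.

## Working session

There is one attempt and no reset: what is moved stays moved. The work goes in short steps, Python scripts to look and compute and a tool call to move; the robot and the scene stay as the last step left them, time stands still between calls to the robot, and variables do not carry over. Pictures are saved under pics/ and viewed, and the job is handed in when it is done.

Besides the shell and the picture viewer there is one more tool, called as name([rows], argument=value, ...), one row to a line, values as JSON. step_arm: Moves the arm, as the interface text tells. Shift numbers are shares of 4 cm and turn numbers shares of 5 degrees, none past 1 either way. Its arguments: {"type":"object","properties":{"targets":{"type":"array"},"squeeze":{"type":"number"}},"required":["targets"]}

```bash
ls; mkdir -p pics; cat > h.py <<'E'
import numpy as np, cv2, sys
sys.path.insert(0,'.')
from plant import get_state, read_camera
from scipy.spatial.transform import Rotation as R
def cam(n,save=None):
    c=read_camera(n)
    if save: cv2.imwrite('pics/'+save+'.png',c['pixels'][:,:,::-1])
    return c
def ray(c,u,v):
    K=np.array(c['mtx']);x=(u-K[0,2])/K[0,0];y=(v-K[1,2])/K[1,1]
    xd=np.array([x,y]);p=xd.copy()
    for _ in range(30): p=xd/(1+c['k1']*(p@p))
    Rm=cv2.Rodrigues(np.array(c['rvec'],float))[0]
    o=-Rm.T@np.array(c['tvec']).ravel()
    return o,Rm.T@np.array([p[0],p[1],1.])
def onplane(c,u,v,z):
    o,d=ray(c,u,v);return o+d*(z-o[2])/d[2]
def pt(c,u,v):
    o,d=ray(c,u,v);return o+d*c['range_z'][int(v),int(u)]
E
python3 - <<'E'
from h import *
s=get_state();print(s)
for n in['side','top','wrist']:
    c=cam(n,n+'0');print(n,c['mtx'],c['k1'],c['rvec'],c['tvec'],ray(c,280,210))
E
```

```text
pics
{'time': 0.0, 'qpos': array([ 9.83028847e-01,  2.87181864e-01,  1.57815874e+00,  1.76187461e-05,
        1.27863436e+00, -1.49980866e-01]), 'dq': array([-1.79350919e-03, -4.43475167e-04,  1.98648686e-03, -5.59114834e-05,
       -1.46221643e-03,  5.06537427e-04]), 'joint_efforts': array([ 2.69381817e-04, -4.05976653e+01, -2.92633384e+01, -1.60385916e-04,
        5.80324559e-03, -3.81636909e-06]), 'eef_pos': array([0.28577524, 0.61085247, 0.25194622]), 'tcp_rot': array([ 2.17151803e-01,  9.76137119e-01, -1.10798888e-03, -4.37354834e-04]), 'contact_force': array([ 0.09609704, -0.85517161,  0.27978285]), 'wrist_torque': array([-0.01111409, -0.03748712, -0.00216056]), 'opening': 1.0041266910192888}
side [[500.95737821   0.         286.04568984]
 [  0.         500.95737821 210.65898963]
 [  0.           0.           1.        ]] -0.1769492699763185 [ 0.23026818 -2.82122107  1.17069051] [0.56719625 0.13732216 0.98177276] (array([0.44673059, 0.68401753, 0.79812187]), array([ 0.14159261, -0.69591716, -0.70412941]))
top [[526.30982492   0.         278.47265919]
 [  0.         526.30982492 205.0314239 ]
 [  0.           0.           1.        ]] -0.037381197229819925 [ 2.19984894 -2.19559747  0.08223519] [-0.08674838  0.5755296   1.00301211] (array([ 0.51409633, -0.07094462,  1.03704615]), array([ 0.05091341, -0.01731197, -0.99860185]))
wrist [[300.51178299   0.         273.61376005]
 [  0.         300.51178299 211.12852249]
 [  0.           0.           1.        ]] -0.013444166158079193 [-2.42488626 -1.54178847 -0.23559042] [-0.67446437 -0.03821787  0.380096  ] (array([0.21595873, 0.64427215, 0.37297585]), array([ 0.27760006, -0.10823046, -0.95482464]))
```

View pics/top0.png

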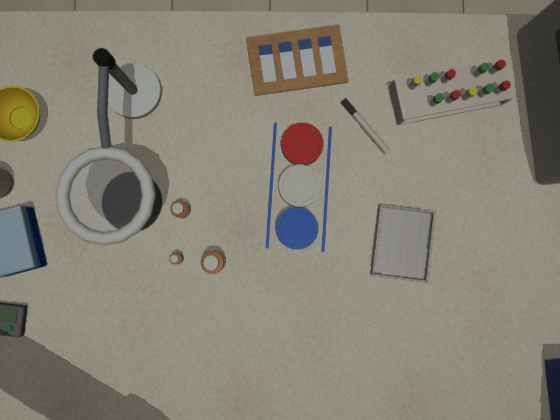

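View pics/side0.png

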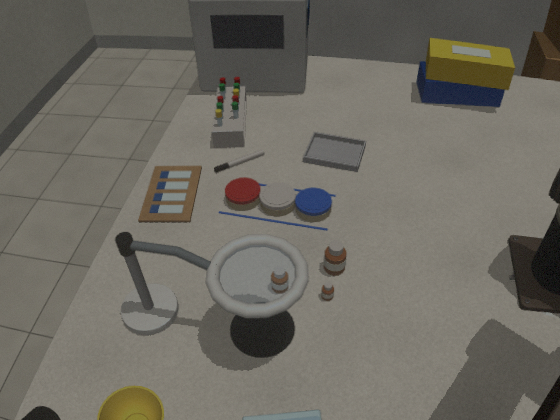

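View pics/wrist0.png

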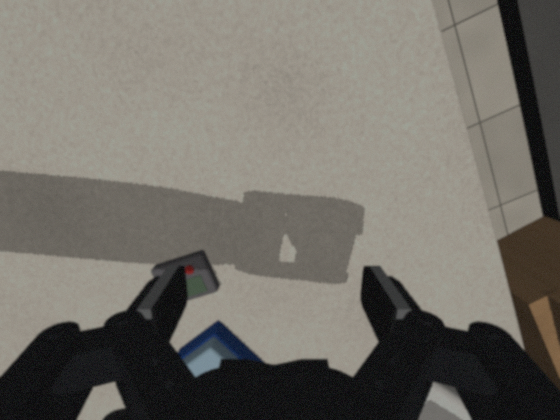

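Three bottles are visible in top0. The small one is at (176,258), the middle one at (180,208) beside the head, and the large one at (212,262). The red jar is the far one at (302,143). The tray is at (402,243) and a pen lies at (365,125). I'll measure these next.

```bash
python3 - <<'E'
from h import *
c=cam('top');im=c['pixels'];hsv=cv2.cvtColor(im,cv2.COLOR_RGB2HSV)
cv2.imwrite('pics/crop_b.png',cv2.resize(im[130:290,40:260,::-1],None,fx=3.6,fy=3.6,interpolation=cv2.INTER_CUBIC))
cv2.imwrite('pics/crop_p.png',cv2.resize(im[80:170,310:430,::-1],None,fx=5,fy=5,interpolation=cv2.INTER_CUBIC))
def blob(m,box):
    z=np.zeros(m.shape,np.uint8);x0,y0,x1,y1=box;z[y0:y1,x0:x1]=m[y0:y1,x0:x1]
    n,l,s,ce=cv2.connectedComponentsWithStats(z);i=1+np.argmax(s[1:,4]);cn=max(cv2.findContours((l==i).astype(np.uint8),0,2)[0],key=cv2.contourArea)
    return ce[i],s[i],cn
H,S,V=[hsv[:,:,i].astype(int) for i in range(3)]
for nm,m,box in [('red',((H<8)|(H>172))&(S>150),(270,110,340,175)),('blue',(H>105)&(H<125)&(S>130),(274,205,320,250))]:
    ce,s,cn=blob(m.astype(np.uint8),box);(u,v),r=cv2.minEnclosingCircle(cn)
    print(nm,ce,(u,v),r,s,onplane(c,*ce,.03),pt(c,*ce))
print('white',onplane(c,299,185.5,.03))
g=(c['range_z']);
for nm,(u,v) in dict(mid=(179,208),small=(175,257),big=(211,262),pen1=(347,104),pen2=(386,151),spot=(128,202)).items(): print(nm,pt(c,u,v),g[v,u])
for p in [(380,205),(433,209),(427,281),(372,275)]: print('tray',onplane(c,*p,.018))
for p in [(275.5,124),(267.5,248),(330,127),(323,251)]: print('tape',onplane(c,*p,0))
# head ring by bright
ring=((S<40)&(V>130)).astype(np.uint8)
for p in [(57,195),(155,195),(106,147),(106,243)]: print('ring',onplane(c,*p,.165),pt(c,p[0],p[1]))
s=cam('side')
for nm,(u,v) in dict(mid=(279,270),small=(327,286),big=(335,250)).items(): print(nm,pt(s,u,v))
cv2.imwrite('pics/crop_s.png',cv2.resize(s['pixels'][220:370,190:370,::-1],None,fx=4,fy=4,interpolation=cv2.INTER_CUBIC))
E
```

```text
red [301.90104167 143.09375   ] (301.8823547363281, 143.11764526367188) 20.7811279296875 [ 282  123   41   41 1344] [ 0.69503724 -0.13057975  0.03      ] [ 0.69507531 -0.13059229  0.02978811]
blue [296.51246334 227.74266862] (296.5495910644531, 227.62628173828125) 20.912986755371094 [ 276  207   42   42 1364] [ 0.53152065 -0.12004582  0.03      ] [ 0.53150799 -0.12001015  0.03073152]
white [ 0.61268632 -0.12487775  0.03      ]
mid [0.56757606 0.10089399 0.05302936] 0.98287636
small [0.47570301 0.10991051 0.03821059] 0.99199396
big [0.46791707 0.03837893 0.06911681] 0.9617067
pen1 [ 0.77581949 -0.22058781  0.01660929] 1.0364156
pen2 [ 0.68348966 -0.29791909  0.01133103] 1.0372258
spot [0.5711403  0.16565542 0.16676396] 0.868644
tray [ 0.57622707 -0.28344362  0.018     ]
tray [ 0.56864518 -0.38758251  0.018     ]
tray [ 0.42885943 -0.3737795   0.018     ]
tray [ 0.44063089 -0.26664291  0.018     ]
tape [ 0.73867173 -0.07972284  0.        ]
tape [ 0.49216991 -0.06446349  0.        ]
tape [ 0.73316543 -0.18858717  0.        ]
tape [ 0.48639183 -0.17363921  0.        ]
ring [0.5826492  0.28486242 0.165     ] [0.58171381 0.28000749 0.17689893]
ring [0.58300456 0.12147106 0.165     ] [0.59594086 0.15759368 0.00128884]
ring [0.66326272 0.20482846 0.165     ] [0.66129735 0.20119495 0.17648983]
ring [0.50329396 0.20135237 0.165     ] [0.50335774 0.19974471 0.17014864]
mid [0.55123124 0.19437885 0.16658427]
small [0.47682298 0.1177826  0.03722854]
big [0.4701586  0.05259248 0.06709648]
```

View pics/crop_b.png

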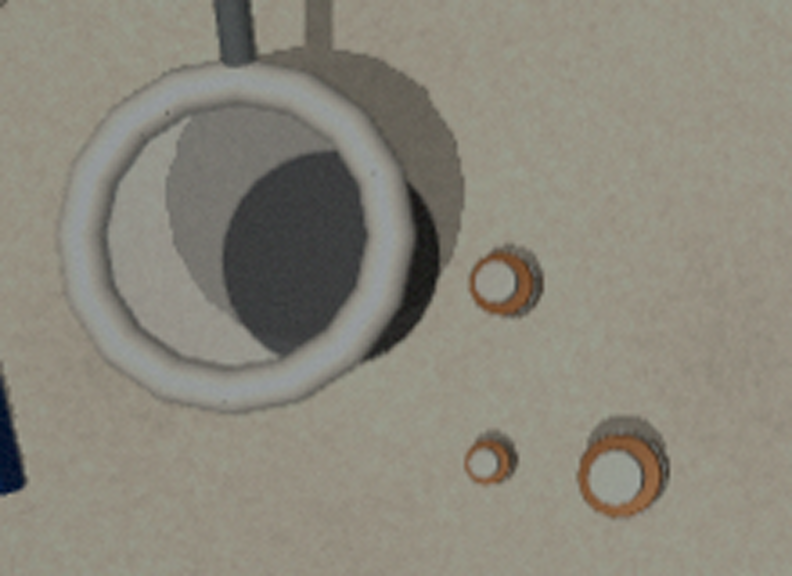

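View pics/crop_s.png

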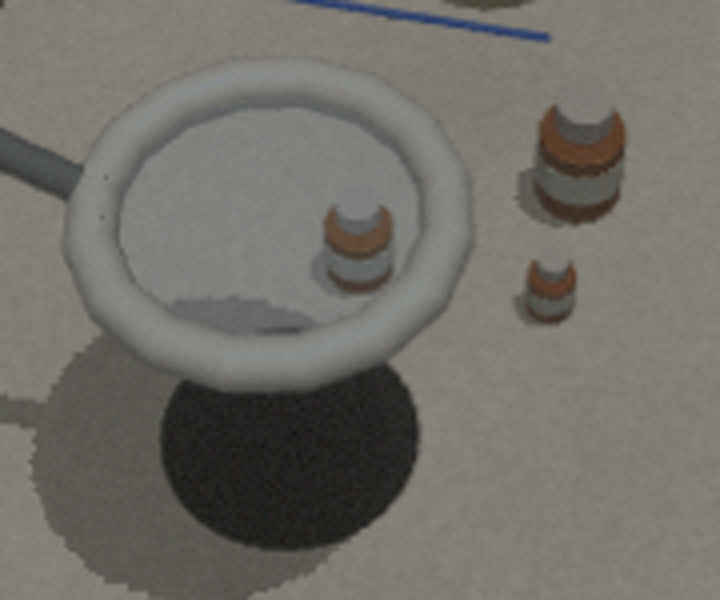

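View pics/crop_p.png

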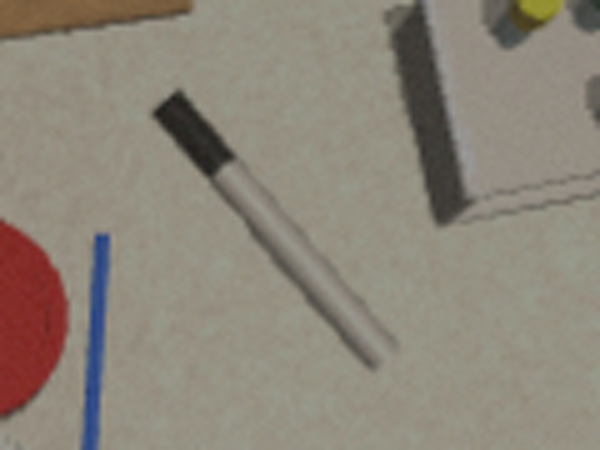

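step_arm([
  [[1, 0, -1, 0, 0], [1, 0, -1, 0, 0], [1, 0, -1, 0, 0], [1, 0, -1, 0, 0], [1, 0, -1, 0, 0], [1, 0, -1, 0, 0], [1, 0, -1, 0, 0]],
])

```text
time: 0.83
eef_pos: [0.1664, 0.3561, 0.2529]
tcp_rot: [0.217, 0.976, -0.0, -0.0]
contact_force: [-0.1, -0.4, 1.2]
opening: 1.001
```

step_arm([
  [[1, 0, -1, 0, 0], [1, 0, -1, 0, 0], [1, 0, -1, 0, 0]],
])

```text
time: 1.08
eef_pos: [0.1154, 0.2476, 0.2528]
tcp_rot: [0.217, 0.976, -0.0, -0.0]
contact_force: [0.6, -2.6, 1.5]
opening: 1.001
```

```bash
python3 - <<'E'
from h import *
s=get_state();print(s['time'],s['qpos'],s['eef_pos'],s['tcp_rot'])
E
```

```text
1.0833 [ 7.56590888e-01 -7.88326468e-01  2.45014891e+00 -2.91470211e-04
  1.48061836e+00 -3.77610112e-01] [0.11541415 0.24761344 0.25277454] [ 2.16555107e-01  9.76270293e-01 -4.32442197e-04 -1.17895884e-04]
```

step_arm([
  [[1, 0, -1, 0, 0], [1, 0, -1, 0, 0], [1, 0, -1, 0, 0], [1, 0, -1, 0, 0]],
])

```text
time: 1.42
eef_pos: [0.0978, 0.2091, 0.2598]
tcp_rot: [0.217, 0.975, -0.036, -0.008]
contact_force: [-0.6, -0.1, 0.4]
opening: 0.999
```

```bash
python3 - <<'E'
from h import *
s=get_state();print(s['time'],s['qpos'],s['eef_pos'],s['tcp_rot'], R.from_quat(s['tcp_rot']).as_matrix()[:,2])
E
```

```text
1.4167 [ 0.71417141 -0.89568758  2.4840442  -0.03072001  1.6210801  -0.4190954 ] [0.09778143 0.20905995 0.25984755] [ 0.21711885  0.97543506 -0.03638852 -0.0078559 ] [-0.03112711 -0.06757796 -0.99722832]
```

```bash
cat >> h.py <<'E'
def rows(goal=None,delta=None):
    """print shift in tool axes in units of 4cm from measured pose"""
    s=get_state();M=R.from_quat(s['tcp_rot']).as_matrix()
    d=np.array(goal)-s['eef_pos'] if goal is not None else np.array(delta)
    t=M.T@d/.04
    print('t',s['time'],'pos',s['eef_pos'].round(4),'q',s['qpos'].round(3),'open',round(s['opening'],3),'F',s['contact_force'].round(1))
    print('toolaxes x',M[:,0].round(3),'y',M[:,1].round(3),'z',M[:,2].round(3),'tilt',np.degrees(np.arccos(-M[2,2])).round(1))
    print('shift units',t.round(3),'n>=',np.abs(t).max().round(2)); return t
E
python3 - <<'E'
from h import *
rows((0.05,.8,.3)); rows(delta=(0,1,0))
E
```

```text
t 1.4167 pos [0.0978 0.2091 0.2598] q [ 0.714 -0.896  2.484 -0.031  1.621 -0.419] open 0.999 F [-0.6 -0.1  0.4]
toolaxes x [-0.906  0.424 -0.   ] y [ 0.423  0.903 -0.074] z [-0.031 -0.068 -0.997] tilt 4.3
shift units [ 7.347 12.762 -1.962] n>= 12.76
t 1.4167 pos [0.0978 0.2091 0.2598] q [ 0.714 -0.896  2.484 -0.031  1.621 -0.419] open 0.999 F [-0.6 -0.1  0.4]
toolaxes x [-0.906  0.424 -0.   ] y [ 0.423  0.903 -0.074] z [-0.031 -0.068 -0.997] tilt 4.3
shift units [10.604 22.577 -1.689] n>= 22.58
```

step_arm([
  [[1, 0.52, 0.9, -0.14, 0], [1, 0.52, 0.9, -0.14, 0], [1, 0.52, 0.9, -0.14, 0], [1, 0.52, 0.9, -0.14, 0], [1, 0.52, 0.9, -0.14, 0], [1, 0.52, 0.9, -0.14, 0], [1, 0.52, 0.9, -0.14, 0], [1, 0.52, 0.9, -0.14, 0], [1, 0.52, 0.9, -0.14, 0], [1, 0.52, 0.9, -0.14, 0]],
])

```text
time: 2.25
eef_pos: [0.0623, 0.6256, 0.2886]
tcp_rot: [0.216, 0.976, -0.036, -0.008]
contact_force: [0.1, 0.7, 0.5]
opening: 1.0
```

step_arm([
  [[1, 0.52, 0.9, -0.14, 0], [1, 0.52, 0.9, -0.14, 0], [1, 0.52, 0.9, -0.14, 0], [1, 0.52, 0.9, -0.14, 0], [1, 0.52, 0.9, -0.14, 0], [1, 0.52, 0.9, -0.14, 0], [1, 0.52, 0.9, -0.14, 0], [1, 0.52, 0.9, -0.14, 0]],
])

```text
time: 2.92
eef_pos: [0.0373, 0.9331, 0.3106]
tcp_rot: [0.216, 0.976, -0.036, -0.008]
contact_force: [0.1, 2.3, 0.7]
opening: 0.998
```

```bash
python3 - <<'E'
from h import *
rows(delta=(0,1,0))
E
```

```text
t 2.9167 pos [0.0373 0.9331 0.3106] q [1.418 1.006 0.423 0.021 1.783 0.287] open 0.998 F [0.1 2.3 0.7]
toolaxes x [-0.906  0.422  0.   ] y [ 0.421  0.904 -0.074] z [-0.031 -0.067 -0.997] tilt 4.3
shift units [10.561 22.597 -1.681] n>= 22.6
```

Orientation persists, so each row's reached pose becomes the next command. Next I'll push past the outer reach.

step_arm([
  [[1, 0.42, 0.9, -0.07, 0], [1, 0.42, 0.9, -0.07, 0], [1, 0.42, 0.9, -0.07, 0], [1, 0.42, 0.9, -0.07, 0], [1, 0.42, 0.9, -0.07, 0]],
])

```text
time: 3.33
eef_pos: [0.0324, 0.9828, 0.2749]
tcp_rot: [0.217, 0.976, 0.007, -0.016]
contact_force: [0.4, 0.1, 0.1]
opening: 1.0
```

```bash
python3 - <<'E'
from h import *
rows(delta=(0,.4,0))
E
```

```text
t 3.3333 pos [0.0324 0.9828 0.2749] q [1.428 1.168 0.212 0.032 1.745 0.301] open 1.0 F [0.4 0.1 0.1]
toolaxes x [-0.905  0.424  0.035] y [0.424 0.905 0.007] z [-0.029  0.021 -0.999] tilt 2.0
shift units [4.239 9.055 0.209] n>= 9.05
```

step_arm([
  [[1, 0.42, 0.9, 0, 0], [1, 0.42, 0.9, 0, 0], [1, 0.42, 0.9, 0, 0], [1, 0.42, 0.9, 0, 0], [1, 0.42, 0.9, 0, 0], [1, 0.42, 0.9, 0, 0]],
])

```text
time: 3.83
eef_pos: [0.0261, 1.0208, 0.2461]
tcp_rot: [0.218, 0.973, 0.072, -0.029]
contact_force: [-0.7, 0.2, 0.1]
opening: 0.998
```

```bash
python3 - <<'E'
from h import *
rows(delta=(0,.4,0))
E
```

```text
t 3.8333 pos [0.0261 1.0208 0.2461] q [1.436 1.201 0.212 0.044 1.581 0.309] open 0.998 F [-0.7  0.2  0.1]
toolaxes x [-0.904  0.419  0.087] y [0.428 0.895 0.127] z [-0.024  0.152 -0.988] tilt 8.9
shift units [4.193 8.95  1.521] n>= 8.95
```

step_arm([
  [[1, 0.42, 0.9, -0.2, 0], [1, 0.42, 0.9, -0.2, 0], [1, 0.42, 0.9, -0.2, 0], [1, 0.42, 0.9, -0.2, 0], [1, 0.42, 0.9, -0.2, 0], [1, 0.42, 0.9, -0.2, 0], [1, 0.42, 0.9, -0.2, 0], [1, 0.42, 0.9, -0.2, 0], [1, 0.42, 0.9, -0.2, 0], [1, 0.42, 0.9, -0.2, 0]],
])

```text
time: 4.67
eef_pos: [0.0228, 1.0497, 0.3338]
tcp_rot: [0.216, 0.958, 0.181, -0.05]
contact_force: [-0.4, 0.7, 0.8]
opening: 0.997
```

```bash
python3 - <<'E'
from h import *
rows(delta=(0,.4,0))
E
```

```text
t 4.6667 pos [0.0228 1.0497 0.3338] q [1.438 1.124 0.211 0.067 1.435 0.315] open 0.997 F [-0.4  0.7  0.8]
toolaxes x [-0.901  0.397  0.174] y [0.433 0.841 0.325] z [-0.018  0.368 -0.93 ] tilt 21.6
shift units [3.966 8.409 3.683] n>= 8.41
```

step_arm([
  [[1, 0.42, 0.9, 0, 0], [1, 0.42, 0.9, 0, 0], [1, 0.42, 0.9, 0, 0], [1, 0.42, 0.9, 0, 0], [1, 0.42, 0.9, 0, 0], [1, 0.42, 0.9, 0, 0], [1, 0.42, 0.9, 0, 0], [1, 0.42, 0.9, 0, 0], [1, 0.42, 0.9, 0, 0], [1, 0.42, 0.9, 0, 0]],
])

```text
time: 5.5
eef_pos: [0.0195, 1.0771, 0.4038]
tcp_rot: [0.212, 0.932, 0.284, -0.071]
contact_force: [0.4, -0.1, 0.6]
opening: 0.999
```

```bash
python3 - <<'E'
from h import *
rows(delta=(0,.4,0))
E
```

```text
t 5.5 pos [0.0195 1.0771 0.4038] q [1.441 1.075 0.211 0.088 1.268 0.317] open 0.999 F [ 0.4 -0.1  0.6]
toolaxes x [-0.9    0.355  0.253] y [0.436 0.749 0.499] z [-0.012  0.559 -0.829] tilt 34.0
shift units [3.551 7.49  5.594] n>= 7.49
```

step_arm([
  [[1, 0.42, 0.9, 0, 0], [1, 0.42, 0.9, 0, 0], [1, 0.42, 0.9, 0, 0], [1, 0.42, 0.9, 0, 0], [1, 0.42, 0.9, 0, 0], [1, 0.42, 0.9, 0, 0]],
])

```text
time: 6.0
eef_pos: [0.0187, 1.0795, 0.471]
tcp_rot: [0.208, 0.913, 0.342, -0.083]
contact_force: [0.6, -1.0, 0.1]
opening: 1.001
```

```bash
python3 - <<'E'
from h import *
rows(delta=(0,.4,0))
E
```

```text
t 6.0 pos [0.0187 1.0795 0.471 ] q [1.44  1.022 0.211 0.102 1.198 0.316] open 1.001 F [ 0.6 -1.   0.1]
toolaxes x [-0.9    0.324  0.293] y [0.437 0.68  0.589] z [-0.009  0.658 -0.753] tilt 41.1
shift units [3.237 6.8   6.58 ] n>= 6.8
```

step_arm([
  [[0.7, 0, 0, -0.4, 1], [0.7, 0, 0, -0.4, 1], [0.7, 0, 0, -0.4, 1], [0.7, 0, 0, -0.4, 1], [0.7, 0, 0, -0.4, 1], [0.7, 0, 0, -0.4, 1], [0.7, 0, 0, -0.4, 1], [0.7, 0, 0, -0.4, 1], [0.7, 0, 0, -0.4, 1], [0.7, 0, 0, -0.4, 1]],
])

```text
time: 6.83
eef_pos: [0.0201, 0.9737, 0.5922]
tcp_rot: [0.576, 0.738, 0.274, -0.22]
contact_force: [-0.0, -0.5, -0.3]
opening: 0.697
```

step_arm([
  [[0.7, 0, 0, -0.4, 1], [0.7, 0, 0, -0.4, 1], [0.7, 0, 0, -0.4, 0.8]],
])

```text
time: 7.08
eef_pos: [0.0205, 0.9422, 0.6284]
tcp_rot: [0.662, 0.662, 0.245, -0.252]
contact_force: [-0.5, 0.1, 0.2]
opening: 0.699
```

```bash
python3 - <<'E'
from h import *
rows((.568,-.03,.4))
E
```

```text
t 7.0833 pos [0.0205 0.9422 0.6284] q [1.415 0.59  0.604 0.118 1.239 1.416] open 0.699 F [-0.5  0.1  0.2]
toolaxes x [0.002 0.753 0.658] y [ 1.     0.004 -0.008] z [-0.009  0.658 -0.753] tilt 41.1
shift units [-22.034  13.631 -11.804] n>= 22.03
```

step_arm([
  [[0.7, -0.96, 0.59, -0.51, 0], [0.7, -0.96, 0.59, -0.51, 0], [0.7, -0.96, 0.59, -0.51, 0], [0.7, -0.96, 0.59, -0.51, 0], [0.7, -0.96, 0.59, -0.51, 0], [0.7, -0.96, 0.59, -0.51, 0], [0.7, -0.96, 0.59, -0.51, 0], [0.7, -0.96, 0.59, -0.51, 0], [0.7, -0.96, 0.59, -0.51, 0], [0.7, -0.96, 0.59, -0.51, 0]],
])

```text
time: 7.92
eef_pos: [0.2213, 0.5863, 0.5438]
tcp_rot: [0.66, 0.664, 0.246, -0.251]
contact_force: [1.3, 0.9, -0.6]
opening: 0.701
```

```bash
python3 - <<'E'
from h import *
rows((.568,-.03,.4))
E
```

```text
t 7.9167 pos [0.2213 0.5863 0.5438] q [ 0.891 -0.208  1.671  0.481  1.134  0.802] open 0.701 F [ 1.3  0.9 -0.6]
toolaxes x [-0.003  0.753  0.658] y [ 1.     0.007 -0.004] z [-0.008  0.658 -0.753] tilt 41.2
shift units [-13.993   8.567  -7.498] n>= 13.99
```

step_arm([
  [[0.7, -0.78, 0.48, -0.42, 0], [0.7, -0.78, 0.48, -0.42, 0], [0.7, -0.78, 0.48, -0.42, 0], [0.7, -0.78, 0.48, -0.42, 0], [0.7, -0.78, 0.48, -0.42, 0], [0.7, -0.78, 0.48, -0.42, 0], [0.7, -0.78, 0.48, -0.42, 0], [0.7, -0.78, 0.48, -0.42, 0], [0.7, -0.78, 0.48, -0.42, 0], [0.7, -0.78, 0.48, -0.42, 0]],
])

```text
time: 8.75
eef_pos: [0.4155, 0.2422, 0.4647]
tcp_rot: [0.66, 0.664, 0.246, -0.249]
contact_force: [-0.0, -0.1, -0.3]
opening: 0.7
```

step_arm([
  [[0.7, -0.78, 0.48, -0.42, 0], [0.7, -0.78, 0.48, -0.42, 0], [0.7, -0.78, 0.48, -0.42, 0], [0.7, -0.78, 0.48, -0.42, 0], [0.7, -0.78, 0.48, -0.42, 0], [0.7, -0.78, 0.48, -0.42, 0], [0.7, -0.78, 0.48, -0.42, 0], [0.7, 0, 0, 0, 0]],
])

```text
time: 9.42
eef_pos: [0.5533, -0.0022, 0.4052]
tcp_rot: [0.664, 0.661, 0.244, -0.25]
contact_force: [-0.6, -0.7, -0.7]
opening: 0.703
```

```bash
python3 - <<'E'
from h import *
rows((.568,-.03,.4))
for n in['side','top']: cam(n,n+'1')
s=read_camera('side')
im=s['pixels']
# spot dark pixels
m=(im.max(2)<60).astype(np.uint8)[300:380,210:310]
cn=max(cv2.findContours(m,0,2)[0],key=cv2.contourArea)
for p in cn.reshape(-1,2)[::6]: 
    print(p+[210,300],onplane(s,*(p+[210,300]),0)[:2].round(4),end=';')
E
```

```text
t 9.4167 pos [ 0.5533 -0.0022  0.4052] q [-0.442  0.007  1.714  0.641  1.741 -0.432] open 0.703 F [-0.6 -0.7 -0.7]
toolaxes x [0.006 0.755 0.655] y [ 1.    -0.    -0.009] z [-0.007  0.655 -0.755] tilt 41.0
shift units [-0.607  0.368 -0.359] n>= 0.61
[285 311] [0.55   0.1608];[277 314] [0.5638 0.1699];[268 317] [0.5792 0.1792];[238 316] [0.6355 0.1863];[232 320] [0.6445 0.1969];[230 328] [0.6441 0.2146];[232 338] [0.6354 0.2347];[240 350] [0.6153 0.2565];[247 354] [0.6012 0.2622];[259 357] [0.5789 0.2645];[273 355] [0.5552 0.2565];[279 352] [0.5457 0.2488];[290 340] [0.5304 0.2214];[293 322] [0.5312 0.1826];[289 314] [0.5414 0.1663];
```

View pics/side1.png

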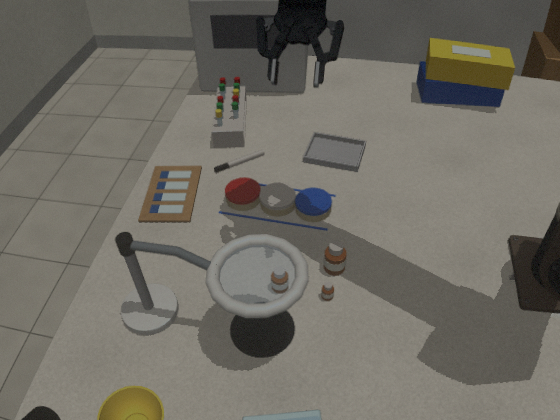

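View pics/top1.png

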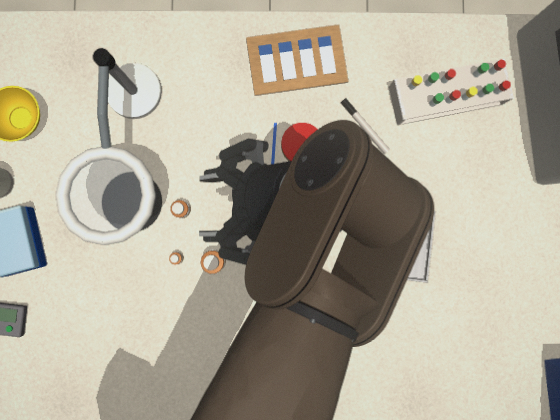

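The side1 view shows the scene undisturbed, with the spot at about (262,330) giving (0.586,0.204). Cap height of 53 mm makes the bottle at top (180,208) the 52 mm middle size, against 38 mm for the small one and 68 mm for the large one. Going to the pre-grasp.

```bash
python3 - <<'E'
from h import *
rows((.568,-.032,.182))
E
```

```text
t 9.5667 pos [0.5511 0.0029 0.4088] q [-4.360e-01 -1.000e-03  1.717e+00  6.440e-01  1.744e+00 -4.310e-01] open 0.7 F [-0.   0.6 -0.2]
toolaxes x [-0.001  0.754  0.656] y [ 1.     0.006 -0.005] z [-0.008  0.656 -0.754] tilt 41.0
shift units [-4.382  0.446  3.701] n>= 4.38
```

step_arm([
  [[0.6, -0.55, 0.06, 0.46, 0], [0.6, -0.55, 0.06, 0.46, 0], [0.6, -0.55, 0.06, 0.46, 0], [0.6, -0.55, 0.06, 0.46, 0], [0.6, -0.55, 0.06, 0.46, 0], [0.6, -0.55, 0.06, 0.46, 0], [0.6, -0.55, 0.06, 0.46, 0], [0.6, -0.55, 0.06, 0.46, 0], [0.6, 0, 0, 0, 0], [0.6, 0, 0, 0, 0]],
])

```text
time: 10.4
eef_pos: [0.5686, -0.0314, 0.1821]
tcp_rot: [0.66, 0.664, 0.245, -0.252]
contact_force: [-0.5, 1.3, 0.4]
opening: 0.604
```

```bash
python3 - <<'E'
from h import *
rows((.568,.099,.031))
c=cam('wrist','w2');cam('top','top2');s=cam('side','side2')
E
```

```text
t 10.4 pos [ 0.5686 -0.0314  0.1821] q [-0.476  0.256  1.862  0.624  1.444 -0.699] open 0.604 F [-0.5  1.3  0.4]
toolaxes x [-0.002  0.754  0.657] y [ 1.     0.008 -0.007] z [-0.011  0.657 -0.754] tilt 41.1
shift units [-0.026  0.04   4.99 ] n>= 4.99
```

View pics/w2.png

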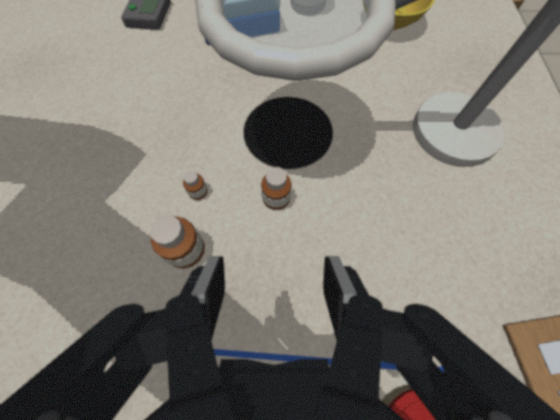

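View pics/top2.png

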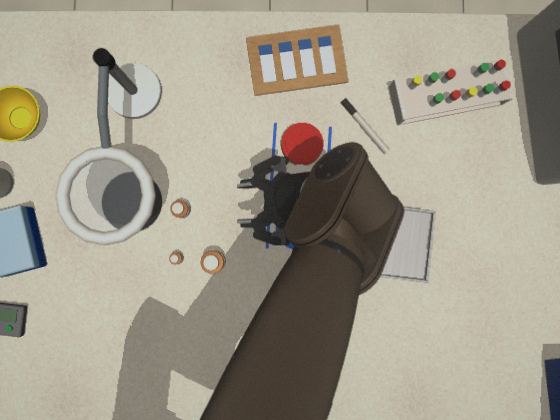

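The w2 picture shows the middle bottle at (277,188), in line with the jaws, and the spot at (288,131). I'll measure both in this view.

```bash
python3 - <<'E'
from h import *
c=cam('wrist')
im=c['pixels'];m=(im.max(2)<45).astype(np.uint8);m[190:]=0;m[:90]=0;m[:,:220]=0;m[:,345:]=0
cn=max(cv2.findContours(m,0,1)[0],key=cv2.contourArea).reshape(-1,2)
P=np.array([onplane(c,u,v,0)[:2] for u,v in cn])
A=np.c_[2*P,np.ones(len(P))];x=np.linalg.lstsq(A,(P**2).sum(1),rcond=None)[0];print('spot',x[:2],np.sqrt(x[2]+x[:2]@x[:2]))
hsv=cv2.cvtColor(im,cv2.COLOR_RGB2HSV)
print('cap',onplane(c,276,173,.052),pt(c,276,173),'base',onplane(c,277,207,0))
cv2.imwrite('pics/w2c.png',cv2.resize(im[160:220,240:320,::-1],None,fx=8,fy=8,interpolation=cv2.INTER_CUBIC))
E
```

```text
spot [0.58432684 0.20711956] 0.05717058066326922
cap [0.57152443 0.10999859 0.052     ] [0.57152185 0.10967461 0.05254608] base [0.57316901 0.09409475 0.        ]
```

View pics/w2c.png

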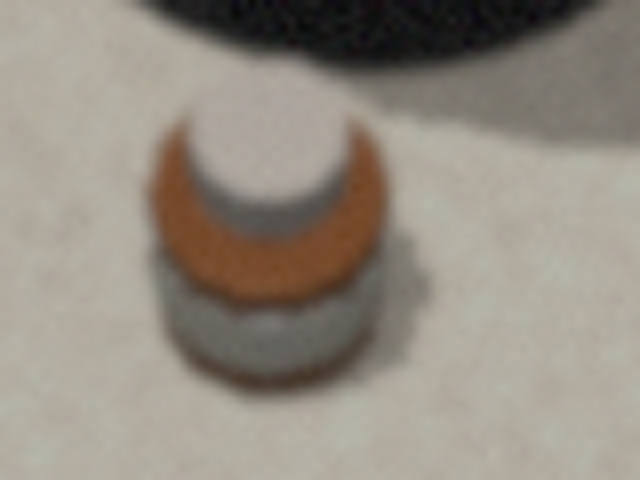

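step_arm([
  [[0.57, 0.02, 0.01, 0.64, 0], [0.57, 0.02, 0.01, 0.64, 0], [0.57, 0.01, 0.01, 0.64, 0], [0.57, 0.01, 0.01, 0.64, 0], [0.57, 0, 0.01, 0.64, 0], [0.57, 0, 0, 0.64, 0], [0.57, 0, 0, 0.64, 0], [0.57, 0, 0, 0.5, 0], [0.57, 0, 0, 0, 0]],
])

```text
time: 11.35
eef_pos: [0.5676, 0.1021, 0.0317]
tcp_rot: [0.66, 0.664, 0.244, -0.252]
contact_force: [-1.2, 0.9, -0.4]
opening: 0.57
```

```bash
python3 - <<'E'
from h import *
rows((.569,.102,.031))
c=cam('wrist','w3');s=cam('side','side3')
E
```

```text
t 11.35 pos [0.5676 0.1021 0.0317] q [-0.26   0.449  1.951  0.776  1.123 -0.754] open 0.57 F [-1.2  0.9 -0.4]
toolaxes x [-0.002  0.754  0.657] y [ 1.     0.01  -0.009] z [-0.014  0.657 -0.754] tilt 41.1
shift units [-0.013  0.036  0.012] n>= 0.04
```

View pics/w3.png

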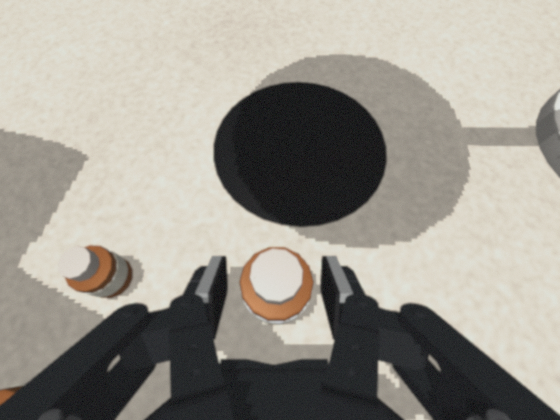

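View pics/side3.png

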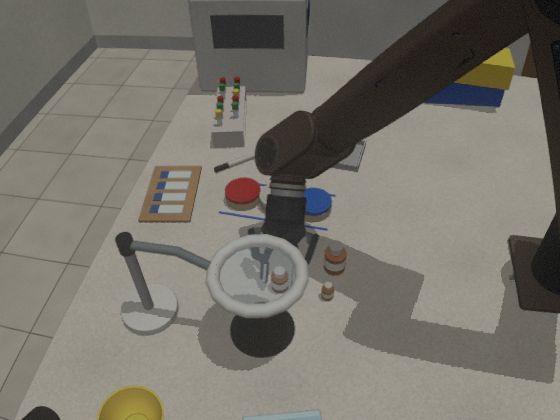

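```bash
python3 - <<'E'
import cv2
i=cv2.imread('pics/side3.png');cv2.imwrite('pics/s3c.png',cv2.resize(i[220:310,220:350],None,fx=6,fy=6,interpolation=cv2.INTER_CUBIC))
E
```

View pics/s3c.png

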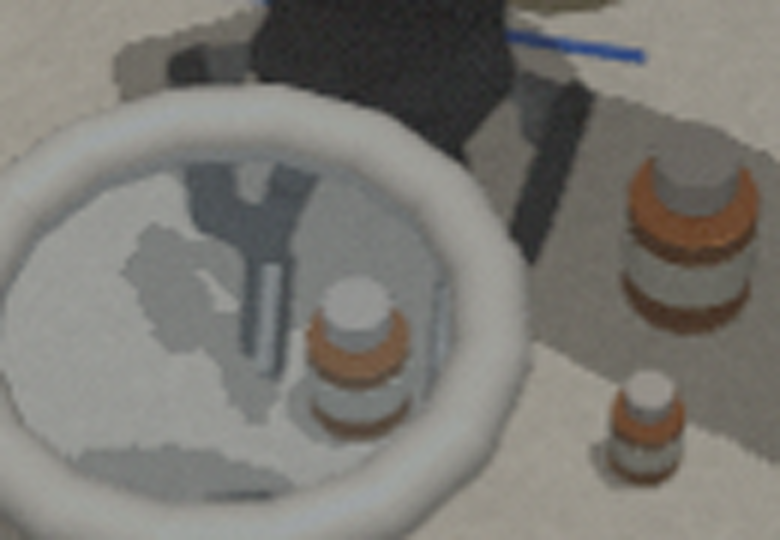

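Bottle is centred between both fingers (w3 (277,283)). Closing.

step_arm([
  [[0.3, 0, 0, 0, 0], [0.3, 0, 0, 0, 0], [0.3, 0, 0, 0, 0], [0.3, 0, 0, 0, 0], [0.3, 0, 0, 0, 0], [0.3, 0, 0, 0, 0]],
], squeeze=35)

```text
time: 11.95
eef_pos: [0.5713, 0.0985, 0.0354]
tcp_rot: [0.661, 0.664, 0.247, -0.249]
contact_force: [-0.5, -2.5, 5.7]
opening: 0.386
```

```bash
python3 - <<'E'
from h import *
rows(delta=(0,0,.04));rows(delta=(0,-.1,.0))
c=cam('wrist','w4')
E
```

```text
t 11.95 pos [0.5713 0.0985 0.0354] q [-0.265  0.446  1.947  0.777  1.124 -0.754] open 0.386 F [-0.5 -2.5  5.7]
toolaxes x [-0.003  0.754  0.656] y [ 1.     0.006 -0.002] z [-0.005  0.656 -0.754] tilt 41.0
shift units [ 0.656 -0.002 -0.754] n>= 0.75
t 11.95 pos [0.5713 0.0985 0.0354] q [-0.265  0.446  1.947  0.777  1.124 -0.754] open 0.386 F [-0.5 -2.5  5.7]
toolaxes x [-0.003  0.754  0.656] y [ 1.     0.006 -0.002] z [-0.005  0.656 -0.754] tilt 41.0
shift units [-1.886 -0.015 -1.641] n>= 1.89
```

View pics/w4.png

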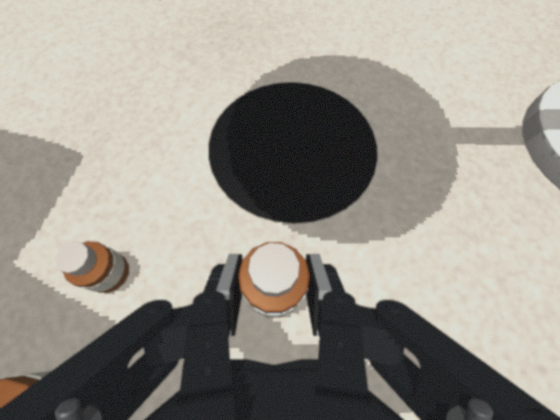

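Grip holds (opening 0.386, about 33 mm). Lifting back out.

step_arm([
  [[0.3, 0.05, 0, -0.15, 0], [0.3, 0.05, 0, -0.3, 0], [0.3, 0, 0, -0.5, 0], [0.3, 0, 0, -0.6, 0], [0.3, 0, 0, -0.7, 0], [0.3, 0, 0, -0.7, 0], [0.3, 0, 0, -0.7, 0], [0.3, 0, 0, -0.7, 0], [0.3, 0, 0, -0.5, 0], [0.3, 0, 0, -0.2, 0]],
])

```text
time: 12.83
eef_pos: [0.5724, -0.0327, 0.1915]
tcp_rot: [0.661, 0.664, 0.246, -0.248]
contact_force: [1.1, -0.5, -0.6]
opening: 0.385
```

```bash
python3 - <<'E'
from h import *
rows((.506,-.332,.16))
c=cam('wrist','w5')
E
```

```text
t 12.8333 pos [ 0.5724 -0.0327  0.1915] q [-0.475  0.248  1.851  0.624  1.45  -0.688] open 0.385 F [ 1.1 -0.5 -0.6]
toolaxes x [-0.003  0.757  0.654] y [ 1.     0.005 -0.001] z [-0.004  0.654 -0.757] tilt 40.8
shift units [-6.171 -1.696 -4.291] n>= 6.17
```

View pics/w5.png

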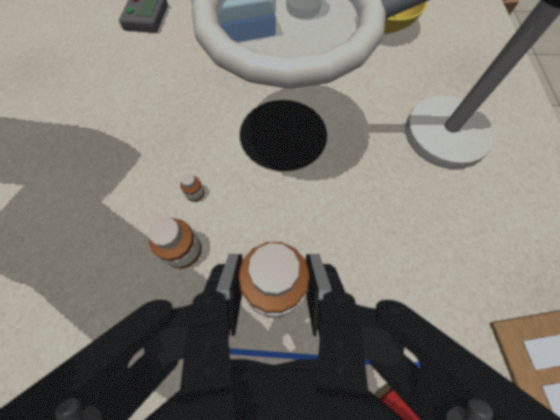

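step_arm([
  [[0.3, -0.5, -0.15, -0.35, 0], [0.3, -0.6, -0.17, -0.43, 0], [0.3, -0.6, -0.17, -0.43, 0], [0.3, -0.6, -0.17, -0.43, 0], [0.3, -0.6, -0.17, -0.43, 0], [0.3, -0.6, -0.17, -0.43, 0], [0.3, -0.6, -0.17, -0.43, 0], [0.3, -0.6, -0.17, -0.43, 0], [0.3, -0.6, -0.17, -0.42, 0], [0.3, -0.6, -0.15, -0.42, 0]],
])

```text
time: 13.72
eef_pos: [0.5058, -0.3189, 0.1588]
tcp_rot: [0.66, 0.664, 0.245, -0.252]
contact_force: [0.4, -0.5, -0.7]
opening: 0.384
```

step_arm([
  [[0.3, -0.25, 0, -0.1, 0], [0.3, 0, 0, 0, 0], [0.3, 0, 0, 0, 0]],
])

```text
time: 13.97
eef_pos: [0.5065, -0.3278, 0.1556]
tcp_rot: [0.661, 0.663, 0.245, -0.252]
contact_force: [-0.4, -0.4, -0.7]
opening: 0.38
```

```bash
python3 - <<'E'
from h import *
rows((.506,-.332,.041))
c=cam('wrist','w6');s=cam('side','side6')
E
```

```text
t 13.9667 pos [ 0.5065 -0.3278  0.1556] q [-0.899  0.484  1.614  0.415  1.643 -1.002] open 0.38 F [-0.4 -0.4 -0.7]
toolaxes x [-0.001  0.753  0.658] y [ 1.     0.007 -0.007] z [-0.01   0.658 -0.753] tilt 41.2
shift units [-1.964  0.007  2.088] n>= 2.09
```

View pics/w6.png

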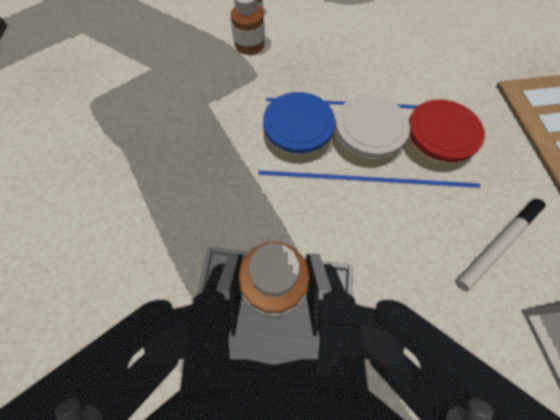

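View pics/side6.png

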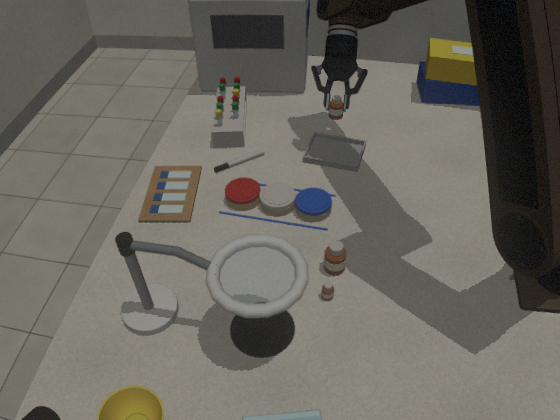

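Bottle is upright over the tray, held at side6 (336,107). Descending.

step_arm([
  [[0.3, -0.3, 0, 0.32, 0], [0.3, -0.3, 0, 0.32, 0], [0.3, -0.3, 0, 0.32, 0], [0.3, -0.3, 0, 0.32, 0], [0.3, -0.3, 0, 0.32, 0], [0.3, -0.2, 0, 0.22, 0], [0.3, -0.15, 0, 0.15, 0], [0.3, -0.05, 0, 0.07, 0], [0.3, 0, 0, 0, 0], [0.3, 0, 0, 0, 0]],
])

```text
time: 14.9
eef_pos: [0.5065, -0.3329, 0.0457]
tcp_rot: [0.661, 0.664, 0.245, -0.25]
contact_force: [-0.7, 0.3, 0.2]
opening: 0.385
```

```bash
python3 - <<'E'
from h import *
rows((.506,-.332,.041))
s=cam('side','side7');i=s['pixels'];cv2.imwrite('pics/s7c.png',cv2.resize(i[80:190,280:400,::-1],None,fx=5,fy=5,interpolation=cv2.INTER_CUBIC))
E
```

```text
t 14.9 pos [ 0.5065 -0.3329  0.0457] q [-0.903  0.638  1.62   0.412  1.495 -1.071] open 0.385 F [-0.7  0.3  0.2]
toolaxes x [-0.002  0.755  0.656] y [ 1.     0.007 -0.005] z [-0.009  0.656 -0.755] tilt 41.0
shift units [-0.06  -0.011  0.104] n>= 0.1
```

View pics/s7c.png

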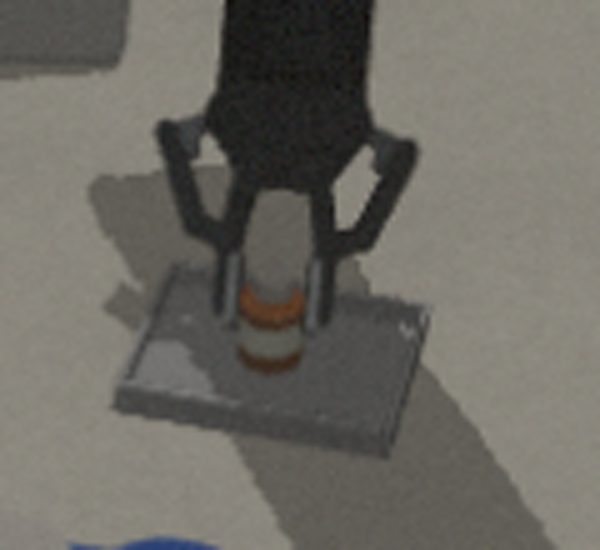

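step_arm([
  [[0.3, -0.03, 0, 0.04, 0], [0.3, -0.03, 0, 0.04, 0], [0.3, 0, 0, 0, 0]],
])

```text
time: 15.2
eef_pos: [0.5062, -0.3324, 0.0416]
tcp_rot: [0.661, 0.664, 0.245, -0.25]
contact_force: [0.3, -0.4, -0.5]
opening: 0.383
```

step_arm([
  [[0.3, -0.02, 0, 0.03, 0], [0.3, 0, 0, 0, 0], [0.3, 0, 0, 0, 0]],
])

```text
time: 15.45
eef_pos: [0.5061, -0.3321, 0.0399]
tcp_rot: [0.661, 0.664, 0.245, -0.251]
contact_force: [-0.3, -0.4, -1.0]
opening: 0.379
```

step_arm([
  [[0.3, -0.025, 0, 0.03, 0], [0.3, 0, 0, 0, 0], [0.3, 0, 0, 0, 0]],
])

```text
time: 15.7
eef_pos: [0.5063, -0.3323, 0.0394]
tcp_rot: [0.66, 0.664, 0.245, -0.251]
contact_force: [-0.6, 0.4, 4.1]
opening: 0.378
```

step_arm([
  [[0.3, -0.02, 0, 0.025, 0], [0.3, 0, 0, 0, 0], [0.3, 0, 0, 0, 0]],
])

```text
time: 15.95
eef_pos: [0.5063, -0.3323, 0.0394]
tcp_rot: [0.66, 0.664, 0.246, -0.251]
contact_force: [-3.1, -0.2, 9.6]
opening: 0.379
```

step_arm([
  [[0.3, 0.02, 0, -0.02, 0], [0.45, 0, 0, 0, 0], [0.6, 0, 0, 0, 0], [0.6, 0, 0, 0, 0], [0.6, 0, 0, 0, 0], [0.6, 0, 0, 0, 0]],
])

```text
time: 16.45
eef_pos: [0.5061, -0.3318, 0.0377]
tcp_rot: [0.661, 0.664, 0.245, -0.251]
contact_force: [0.4, 0.1, -0.7]
opening: 0.603
```

```bash
python3 - <<'E'
from h import *
rows(delta=(0,0,.1))
s=cam('side');i=s['pixels'];cv2.imwrite('pics/s8c.png',cv2.resize(i[80:190,280:400,::-1],None,fx=5,fy=5,interpolation=cv2.INTER_CUBIC))
cam('wrist','w8')
E
```

```text
t 16.45 pos [ 0.5061 -0.3318  0.0377] q [-0.903  0.648  1.622  0.413  1.484 -1.075] open 0.603 F [ 0.4  0.1 -0.7]
toolaxes x [-0.001  0.754  0.657] y [ 1.     0.007 -0.006] z [-0.009  0.657 -0.754] tilt 41.0
shift units [ 1.641 -0.015 -1.886] n>= 1.89
```

View pics/s8c.png

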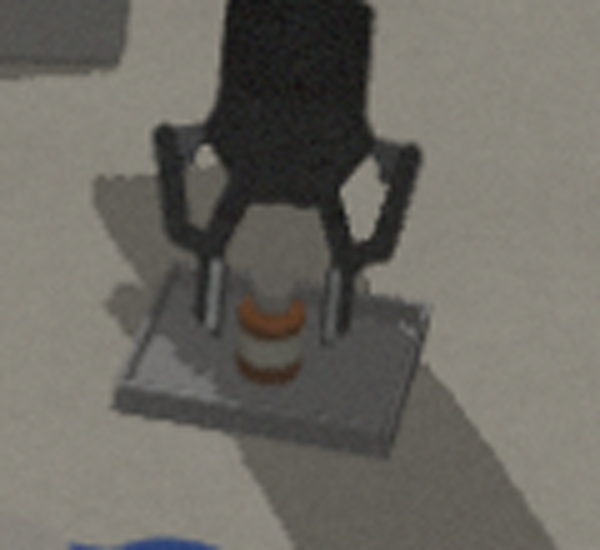

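View pics/w8.png

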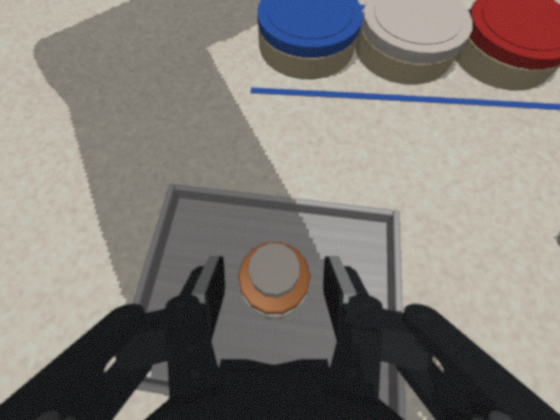

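Bottle stands released in the tray at w8 (274,278). Backing out along the tool axis.

step_arm([
  [[0.6, 0, 0, -0.2, 0], [0.6, 0, 0, -0.4, 0], [0.6, 0, 0, -0.6, 0], [0.6, 0, 0, -0.6, 0], [0.6, 0, 0, -0.6, 0], [0.6, 0, 0, -0.6, 0], [0.6, 0, 0, -0.6, 0], [0.6, 0, 0, -0.4, 0], [0.6, 0, 0, 0, 0], [0.6, 0, 0, 0, 0]],
])

```text
time: 17.38
eef_pos: [0.5077, -0.438, 0.1599]
tcp_rot: [0.661, 0.664, 0.245, -0.249]
contact_force: [0.0, 1.2, -0.3]
opening: 0.601
```

```bash
python3 - <<'E'
from h import *
c=cam('wrist','w9');s=cam('side','side9');t=cam('top','top9')
im=t['pixels'];hsv=cv2.cvtColor(im,cv2.COLOR_RGB2HSV);H,S,V=[hsv[:,:,i].astype(int) for i in range(3)]
for c_,nm in((t,'top'),(s,'side'),(c,'wrist')):
    hsv=cv2.cvtColor(c_['pixels'],cv2.COLOR_RGB2HSV);H,S,V=[hsv[:,:,i].astype(int) for i in range(3)]
    for col,m in(('red',((H<6)|(H>174))&(S>150)),('blue',(H>108)&(H<122)&(S>150))):
        n,l,st,ce=cv2.connectedComponentsWithStats(m.astype(np.uint8))
        for i in range(1,n):
            if st[i,4]>250:
                k=max(cv2.findContours((l==i).astype(np.uint8),0,2)[0],key=cv2.contourArea);
                e=cv2.fitEllipse(k) if len(k)>5 else None
                print(nm,col,e[0],e[1],st[i,4],onplane(c_,*e[0],.03).round(4))
rows((.70,-.21,.2))
E
```

```text
top red (301.91717529296875, 143.18536376953125) (40.40553665161133, 40.714752197265625) 1344 [ 0.6949 -0.1306  0.03  ]
top blue (34.89581298828125, 232.79800415039062) (6.763657093048096, 69.9430923461914) 306 [0.5206 0.3807 0.03  ]
top blue (296.5024719238281, 227.8727264404297) (40.0330696105957, 40.66223907470703) 1332 [ 0.5313 -0.12    0.03  ]
side red (242.09994506835938, 189.61354064941406) (21.94251823425293, 33.42530822753906) 594 [ 0.6982 -0.1268  0.03  ]
side blue (313.9941101074219, 200.10963439941406) (22.566116333007812, 31.193012237548828) 458 [ 0.5321 -0.1174  0.03  ]
wrist red (422.8333435058594, 62.21251678466797) (46.81961441040039, 63.91270446777344) 2414 [ 0.6936 -0.1348  0.03  ]
wrist blue (294.63079833984375, 55.44584274291992) (45.77737808227539, 61.24490737915039) 2271 [ 0.532  -0.1239  0.03  ]
t 17.5333 pos [ 0.5072 -0.4357  0.1573] q [-0.985  0.636  1.385  0.369  1.742 -1.044] open 0.598 F [-0.4 -1.4 -1.1]
toolaxes x [-0.001  0.753  0.658] y [ 1.     0.008 -0.007] z [-0.011  0.658 -0.753] tilt 41.2
shift units [4.945 4.855 2.86 ] n>= 4.95
```

View pics/w9.png

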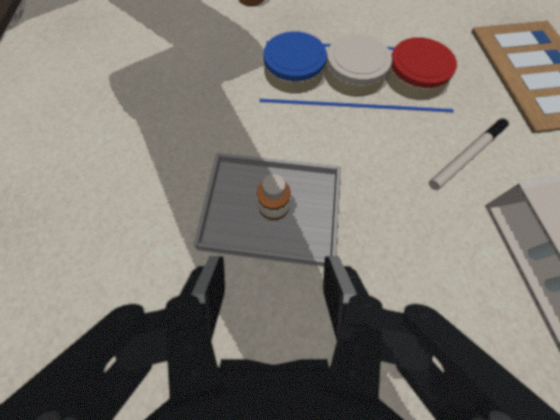

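View pics/top9.png

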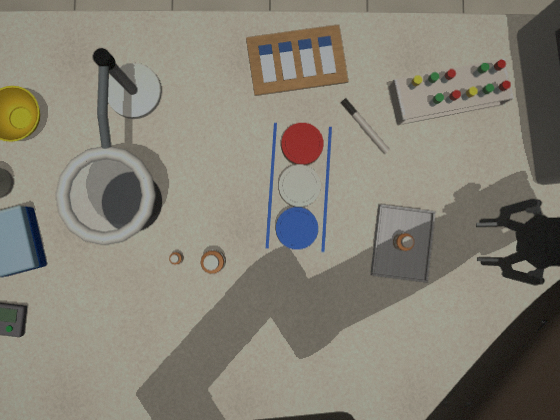

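Bottle stands in the tray at w9 (274,200) and top9 (404,242). Red jar is at (0.6945,-0.1305). Moving behind it.

```bash
python3 - <<'E'
from h import *
rows((.696,-.218,.16))
E
```

```text
t 17.5333 pos [ 0.5072 -0.4357  0.1573] q [-0.985  0.636  1.385  0.369  1.742 -1.044] open 0.598 F [-0.4 -1.4 -1.1]
toolaxes x [-0.001  0.753  0.658] y [ 1.     0.008 -0.007] z [-0.011  0.658 -0.753] tilt 41.2
shift units [4.136 4.761 3.482] n>= 4.76
```

step_arm([
  [[0.7, 0.51, 0.59, 0.43, 0], [0.7, 0.51, 0.59, 0.43, 0], [0.7, 0.51, 0.59, 0.43, 0], [0.7, 0.51, 0.59, 0.43, 0], [0.7, 0.51, 0.59, 0.43, 0], [0.7, 0.51, 0.59, 0.43, 0], [0.7, 0.51, 0.59, 0.43, 0], [0.7, 0.51, 0.59, 0.43, 0], [0.7, 0, 0, 0, 0], [0.7, 0, 0, 0, 0]],
])

```text
time: 18.37
eef_pos: [0.695, -0.2189, 0.1596]
tcp_rot: [0.659, 0.665, 0.244, -0.252]
contact_force: [-0.5, -0.4, -0.4]
opening: 0.702
```

```bash
python3 - <<'E'
from h import *
rows((.696,-.218,.035))
c=cam('wrist','w10')
E
```

```text
t 18.3667 pos [ 0.695  -0.2189  0.1596] q [-0.614  0.661  1.343  0.558  1.608 -0.738] open 0.702 F [-0.5 -0.4 -0.4]
toolaxes x [-0.004  0.754  0.657] y [ 1.     0.012 -0.008] z [-0.014  0.657 -0.754] tilt 41.1
shift units [-2.031  0.05   2.36 ] n>= 2.36
```

View pics/w10.png

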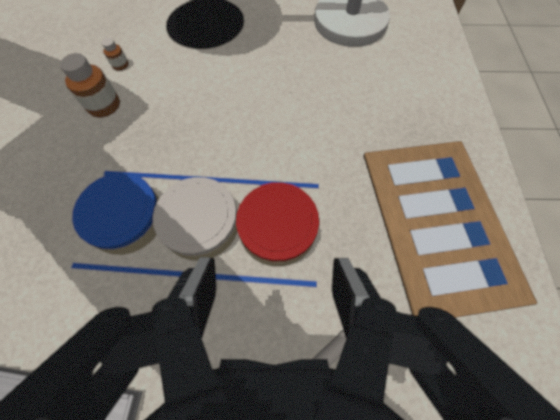

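step_arm([
  [[0.7, -0.32, 0.01, 0.38, 0], [0.7, -0.32, 0.01, 0.38, 0], [0.7, -0.32, 0.01, 0.38, 0], [0.7, -0.32, 0.01, 0.38, 0], [0.7, -0.32, 0.01, 0.38, 0], [0.7, -0.32, 0, 0.35, 0], [0.7, -0.1, 0, 0.11, 0], [0.7, 0, 0, 0, 0]],
])

```text
time: 19.08
eef_pos: [0.6937, -0.2204, 0.0319]
tcp_rot: [0.661, 0.662, 0.244, -0.254]
contact_force: [0.2, 0.8, 0.5]
opening: 0.7
```

```bash
python3 - <<'E'
from h import *
rows((.6955,-.19,.034));rows(delta=(.006,.08,0))
c=cam('wrist','w11')
E
```

```text
t 19.0833 pos [ 0.6937 -0.2204  0.0319] q [-0.617  0.815  1.358  0.562  1.468 -0.824] open 0.7 F [0.2 0.8 0.5]
toolaxes x [0.003 0.752 0.66 ] y [ 1.     0.007 -0.012] z [-0.014  0.66  -0.752] tilt 41.3
shift units [0.605 0.048 0.461] n>= 0.6
t 19.0833 pos [ 0.6937 -0.2204  0.0319] q [-0.617  0.815  1.358  0.562  1.468 -0.824] open 0.7 F [0.2 0.8 0.5]
toolaxes x [0.003 0.752 0.66 ] y [ 1.     0.007 -0.012] z [-0.014  0.66  -0.752] tilt 41.3
shift units [1.504 0.163 1.317] n>= 1.5
```

View pics/w11.png

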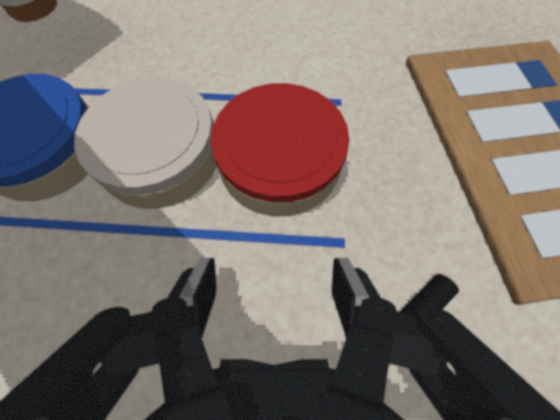

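step_arm([
  [[0.7, 0.12, 0.03, 0.09, 0], [0.7, 0.12, 0.03, 0.09, 0], [0.7, 0.12, 0.02, 0.09, 0], [0.7, 0.12, 0.01, 0.1, 0], [0.7, 0.12, 0, 0.1, 0], [0.7, 0, 0, 0, 0]],
])

```text
time: 19.63
eef_pos: [0.6997, -0.1889, 0.039]
tcp_rot: [0.66, 0.665, 0.245, -0.251]
contact_force: [-0.2, 1.3, -0.3]
opening: 0.702
```

```bash
python3 - <<'E'
from h import *
rows(delta=(.006,.08,0))
c=cam('wrist','w12')
E
```

```text
t 19.6333 pos [ 0.6997 -0.1889  0.039 ] q [-0.579  0.786  1.39   0.581  1.443 -0.805] open 0.702 F [-0.2  1.3 -0.3]
toolaxes x [-0.003  0.754  0.657] y [ 1.     0.009 -0.005] z [-0.01   0.656 -0.754] tilt 41.0
shift units [1.508 0.168 1.311] n>= 1.51
```

View pics/w12.png

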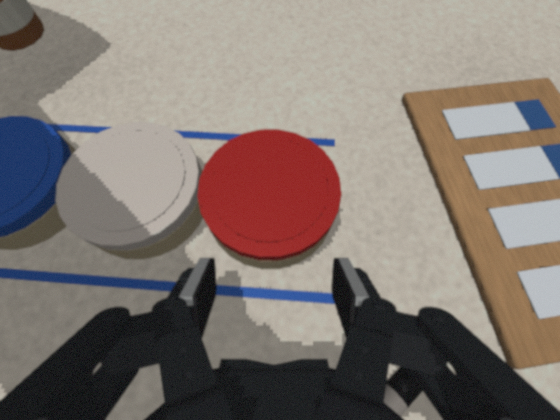

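step_arm([
  [[0.7, 0, 0, 0, 0]],
])

```text
time: 19.77
eef_pos: [0.6996, -0.1905, 0.0387]
tcp_rot: [0.66, 0.664, 0.245, -0.25]
contact_force: [0.1, 1.1, -0.3]
opening: 0.701
```

step_arm([
  [[0.7, 0, 0, 0, 0]],
])

```text
time: 19.85
eef_pos: [0.6996, -0.1909, 0.0385]
tcp_rot: [0.661, 0.664, 0.245, -0.25]
contact_force: [-0.4, -0.6, -0.7]
opening: 0.697
```

step_arm([
  [[0.7, -0.08, -0.08, 0.09, 0], [0.7, 0, 0, 0, 0], [0.7, 0, 0, 0, 0]],
])

```text
time: 20.1
eef_pos: [0.6957, -0.1909, 0.0328]
tcp_rot: [0.661, 0.664, 0.245, -0.251]
contact_force: [-0.8, -0.1, -1.5]
opening: 0.699
```

```bash
python3 - <<'E'
from h import *
rows(delta=(.01,.1,0))
E
```

```text
t 20.1 pos [ 0.6957 -0.1909  0.0328] q [-0.584  0.79   1.397  0.58   1.436 -0.812] open 0.699 F [-0.8 -0.1 -1.5]
toolaxes x [-0.     0.754  0.657] y [ 1.     0.007 -0.007] z [-0.01   0.657 -0.754] tilt 41.1
shift units [1.885 0.267 1.64 ] n>= 1.88
```

step_arm([
  [[0.7, 0.13, 0.01, 0.115, 0], [0.7, 0.13, 0.01, 0.115, 0], [0.7, 0.13, 0.02, 0.115, 0], [0.7, 0.13, 0.02, 0.115, 0], [0.7, 0.13, 0.02, 0.115, 0]],
])

```text
time: 20.52
eef_pos: [0.6994, -0.1551, 0.0335]
tcp_rot: [0.66, 0.664, 0.245, -0.25]
contact_force: [-0.8, -0.8, 0.1]
opening: 0.697
```

```bash
python3 - <<'E'
from h import *
rows(delta=(.006,.06,0))
c=cam('wrist','w13')
E
```

```text
t 20.5167 pos [ 0.6994 -0.1551  0.0335] q [-0.542  0.768  1.434  0.601  1.405 -0.793] open 0.697 F [-0.8 -0.8  0.1]
toolaxes x [-0.002  0.755  0.656] y [ 1.     0.008 -0.005] z [-0.009  0.656 -0.755] tilt 41.0
shift units [1.132 0.161 0.983] n>= 1.13
```

View pics/w13.png

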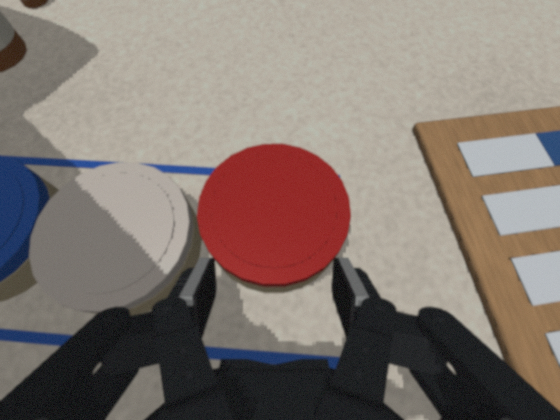

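The w13 picture shows the jar at (274,214) cradled and moving. The left finger will pass close to the white jar, so I'll narrow the jaws and bias slightly to +x.

step_arm([
  [[0.62, 0, 0.03, 0, 0], [0.54, 0, 0.03, 0, 0], [0.48, 0, 0.03, 0, 0], [0.48, 0, 0, 0, 0]],
])

```text
time: 20.9
eef_pos: [0.7031, -0.1564, 0.0333]
tcp_rot: [0.661, 0.664, 0.245, -0.25]
contact_force: [-0.4, 0.8, 0.4]
opening: 0.476
```

```bash
python3 - <<'E'
from h import *
rows(delta=(.006,.06,0))
c=cam('wrist','w14');t=cam('top','top14')
E
```

```text
t 20.9 pos [ 0.7031 -0.1564  0.0333] q [-0.541  0.775  1.422  0.601  1.408 -0.789] open 0.476 F [-0.4  0.8  0.4]
toolaxes x [-0.002  0.755  0.656] y [ 1.     0.007 -0.006] z [-0.009  0.656 -0.754] tilt 41.0
shift units [1.132 0.16  0.983] n>= 1.13
```

View pics/w14.png

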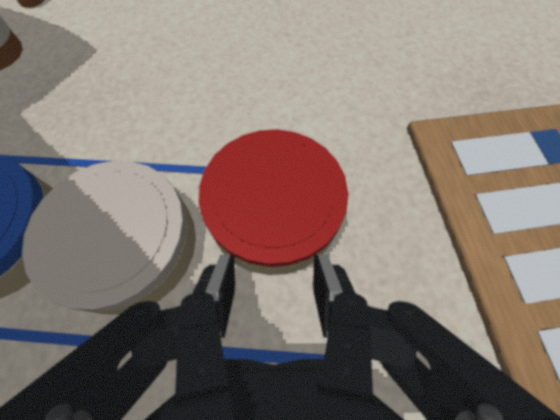

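step_arm([
  [[0.48, 0.16, 0.02, 0.14, 0], [0.48, 0.16, 0.02, 0.14, 0], [0.48, 0.16, 0.02, 0.14, 0], [0.48, 0.16, 0.02, 0.14, 0], [0.48, 0.16, 0.02, 0.14, 0], [0.48, 0.16, 0.02, 0.14, 0], [0.48, 0.16, 0.02, 0.14, 0], [0.48, 0, 0, 0, 0]],
])

```text
time: 21.67
eef_pos: [0.7079, -0.094, 0.0331]
tcp_rot: [0.66, 0.664, 0.245, -0.251]
contact_force: [0.7, -0.4, -0.2]
opening: 0.48
```

```bash
cat >> h.py <<'E'
def redpos(c):
    hsv=cv2.cvtColor(c['pixels'],cv2.COLOR_RGB2HSV);H,S,V=[hsv[:,:,i].astype(int) for i in range(3)]
    m=(((H<6)|(H>174))&(S>150)&(V>50)).astype(np.uint8)
    n,l,st,ce=cv2.connectedComponentsWithStats(m);i=1+np.argmax(st[1:,4])
    k=max(cv2.findContours((l==i).astype(np.uint8),0,1)[0],key=cv2.contourArea).reshape(-1,2)
    k=cv2.convexHull(k).reshape(-1,2)
    P=np.array([onplane(c,u,v,.03)[:2] for u,v in k])
    A=np.c_[2*P,np.ones(len(P))];x=np.linalg.lstsq(A,(P**2).sum(1),rcond=None)[0]
    print('red',x[:2].round(4),'r',np.sqrt(x[2]+x[:2]@x[:2]).round(4),'px',ce[i].round(0));return x[:2]
E
python3 - <<'E'
from h import *
c=cam('wrist','w15');redpos(c);s=cam('side','side15');redpos(s);t=cam('top','top15');redpos(t)
rows(delta=(.0,.06,0))
E
```

```text
red [ 0.7074 -0.0387] r 0.0403 px [274. 196.]
red [ 0.7095 -0.0379] r 0.0396 px [228. 217.]
red [ 0.7061 -0.0402] r 0.0401 px [255. 137.]
t 21.8167 pos [ 0.708  -0.0963  0.0331] q [-0.467  0.744  1.473  0.638  1.357 -0.753] open 0.477 F [ 0.3 -0.6 -0.2]
toolaxes x [-0.002  0.754  0.656] y [ 1.     0.008 -0.006] z [-0.009  0.656 -0.754] tilt 41.0
shift units [1.132 0.011 0.984] n>= 1.13
```

View pics/w15.png

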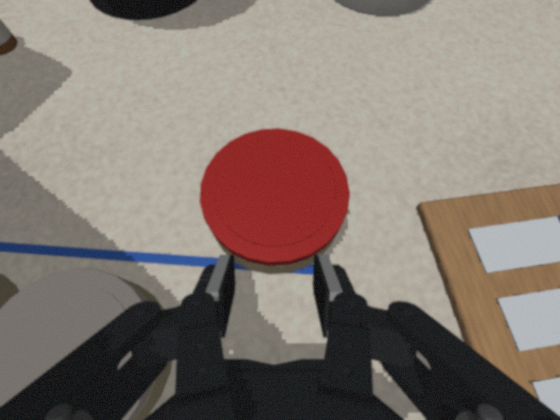

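View pics/side15.png

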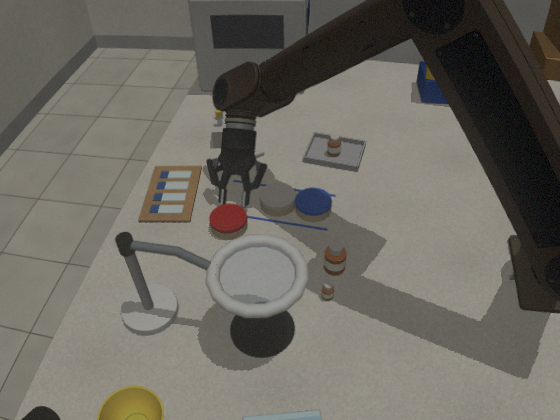

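step_arm([
  [[0.72, 0, 0, 0, 0], [0.72, 0, 0, 0, 0], [0.72, 0.1, 0, 0.087, 0], [0.72, 0.1, 0, 0.087, 0], [0.72, 0.15, -0.1, 0.13, 0], [0.72, 0.15, -0.1, 0.13, 0], [0.72, 0.15, -0.1, 0.13, 0], [0.72, 0.15, -0.1, 0.13, 0], [0.72, 0.15, -0.1, 0.13, 0], [0.72, 0.15, -0.1, 0.13, 0]],
])

```text
time: 22.65
eef_pos: [0.683, -0.0374, 0.0333]
tcp_rot: [0.661, 0.664, 0.245, -0.251]
contact_force: [0.7, 0.3, -0.7]
opening: 0.717
```

```bash
python3 - <<'E'
from h import *
c=cam('wrist','w16');r=redpos(c)
d=np.array([.585,.205])-r;print(d);rows(delta=(*d,0))
E
```

```text
red [0.6824 0.0063] r 0.0402 px [274. 217.]
[-0.09744752  0.19873622]
t 22.7 pos [ 0.682  -0.0357  0.0332] q [-0.407  0.672  1.594  0.673  1.293 -0.745] open 0.722 F [ 0.8  0.  -0.5]
toolaxes x [-0.002  0.753  0.658] y [ 1.     0.009 -0.008] z [-0.012  0.658 -0.753] tilt 41.1
shift units [ 3.748 -2.39   3.296] n>= 3.75
```

View pics/w16.png

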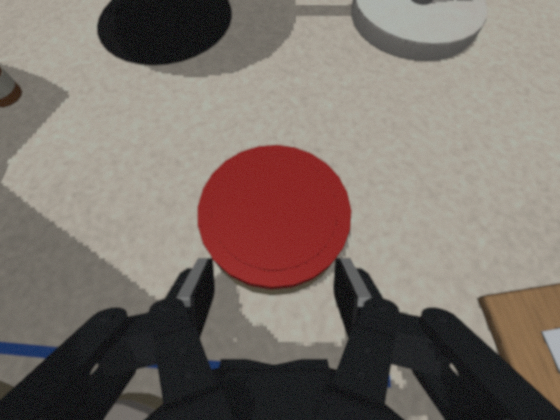

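step_arm([
  [[0.72, 0.156, -0.1, 0.137, 0], [0.72, 0.156, -0.1, 0.137, 0], [0.72, 0.156, -0.1, 0.137, 0], [0.72, 0.156, -0.1, 0.137, 0], [0.72, 0.156, -0.1, 0.137, 0], [0.72, 0.156, -0.1, 0.137, 0], [0.72, 0.156, -0.1, 0.137, 0], [0.72, 0.156, -0.1, 0.137, 0], [0.72, 0.156, -0.1, 0.137, 0], [0.72, 0.156, -0.1, 0.137, 0]],
])

```text
time: 23.53
eef_pos: [0.6427, 0.0451, 0.0333]
tcp_rot: [0.661, 0.664, 0.245, -0.25]
contact_force: [0.1, -0.7, 0.2]
opening: 0.717
```

```bash
python3 - <<'E'
from h import *
c=cam('wrist','w17');r=redpos(c)
im=c['pixels'];m=(im.max(2)<45).astype(np.uint8);m[190:]=0;m[:,450:]=0
cn=max(cv2.findContours(m,0,1)[0],key=cv2.contourArea).reshape(-1,2);print(cn.min(0),cn.max(0))
P=np.array([onplane(c,u,v,0)[:2] for u,v in cn if v>2])
A=np.c_[2*P,np.ones(len(P))];x=np.linalg.lstsq(A,(P**2).sum(1),rcond=None)[0];print('spot',x[:2],np.sqrt(x[2]+x[:2]@x[:2]))
d=np.array([.585,.205])-r;print(d);rows(delta=(*d,0))
E
```

```text
red [0.6422 0.0888] r 0.0403 px [274. 216.]
[124  35] [275 148]
spot [0.58349654 0.20732872] 0.05813054401172839
[-0.05715147  0.11622248]
t 23.5833 pos [0.6415 0.0468 0.033 ] q [-0.313  0.577  1.749  0.73   1.202 -0.729] open 0.72 F [-0.8  0.9 -0.1]
toolaxes x [-0.002  0.754  0.657] y [ 1.     0.009 -0.007] z [-0.012  0.657 -0.753] tilt 41.1
shift units [ 2.192 -1.402  1.927] n>= 2.19
```

View pics/w17.png

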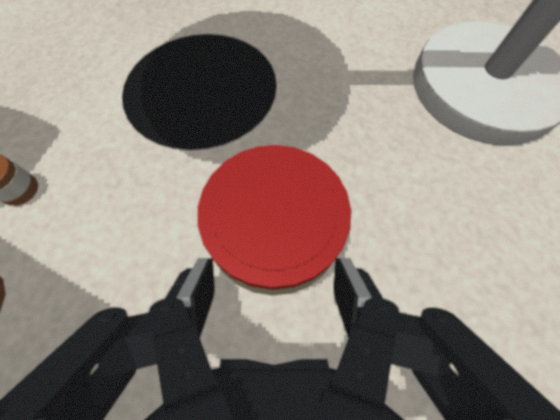

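step_arm([
  [[0.72, 0.156, -0.1, 0.137, 0], [0.72, 0.156, -0.1, 0.137, 0], [0.72, 0.156, -0.1, 0.137, 0], [0.72, 0.156, -0.1, 0.137, 0], [0.72, 0.156, -0.1, 0.137, 0], [0.72, 0.156, -0.1, 0.137, 0], [0.72, 0.156, -0.1, 0.137, 0], [0.72, 0.156, -0.1, 0.137, 0], [0.72, 0.1, -0.07, 0.09, 0]],
])

```text
time: 24.33
eef_pos: [0.607, 0.1171, 0.033]
tcp_rot: [0.66, 0.664, 0.245, -0.251]
contact_force: [-0.9, -0.6, 0.5]
opening: 0.719
```

```bash
python3 - <<'E'
from h import *
c=cam('wrist','w18');r=redpos(c);cam('side','side18');cam('top','top18')
d=np.array([.5845,.206])-r;print(d);rows(delta=(*d,0))
E
```

```text
red [0.6062 0.1613] r 0.0409 px [273. 215.]
[-0.02173718  0.04469879]
t 24.4833 pos [0.6072 0.1165 0.033 ] q [-0.22   0.508  1.857  0.786  1.125 -0.706] open 0.718 F [0.3 0.5 1. ]
toolaxes x [-0.002  0.754  0.656] y [ 1.     0.008 -0.006] z [-0.01   0.656 -0.754] tilt 41.0
shift units [ 0.844 -0.534  0.739] n>= 0.84
```

View pics/w18.png

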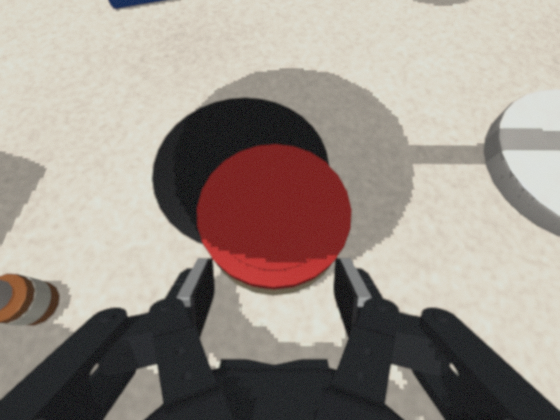

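View pics/top18.png

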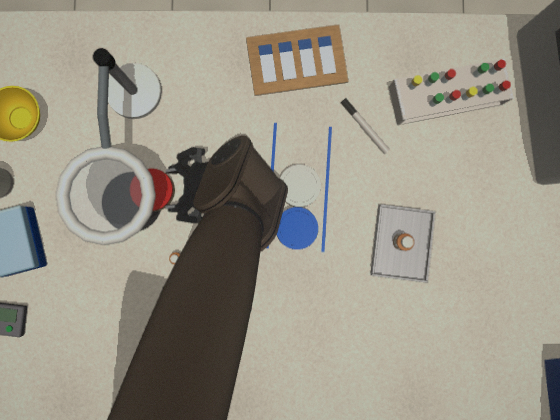

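View pics/side18.png

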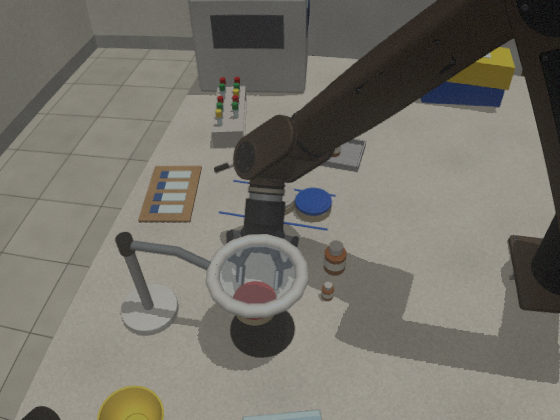

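step_arm([
  [[0.72, 0.13, -0.08, 0.115, 0], [0.72, 0.13, -0.08, 0.115, 0], [0.72, 0.13, -0.08, 0.115, 0]],
])

```text
time: 24.73
eef_pos: [0.598, 0.1369, 0.033]
tcp_rot: [0.661, 0.664, 0.245, -0.25]
contact_force: [0.1, -1.1, 1.1]
opening: 0.718
```

```bash
python3 - <<'E'
from h import *
c=cam('wrist','w19');r=redpos(c);cam('top','top19');
s=cam('side');cv2.imwrite('pics/s19c.png',cv2.resize(s['pixels'][190:360,190:330,::-1],None,fx=4,fy=3.5,interpolation=cv2.INTER_CUBIC))
d=np.array([.5845,.206])-r;print(d);rows(delta=(*d,0))
E
```

```text
red [0.5971 0.1812] r 0.041 px [273. 215.]
[-0.01261019  0.0247807 ]
t 24.8833 pos [0.5973 0.1374 0.0327] q [-0.189  0.491  1.884  0.804  1.103 -0.696] open 0.72 F [ 0.5  0.1 -0.3]
toolaxes x [-0.002  0.754  0.657] y [ 1.     0.008 -0.006] z [-0.01   0.656 -0.754] tilt 41.0
shift units [ 0.468 -0.31   0.41 ] n>= 0.47
```

View pics/s19c.png

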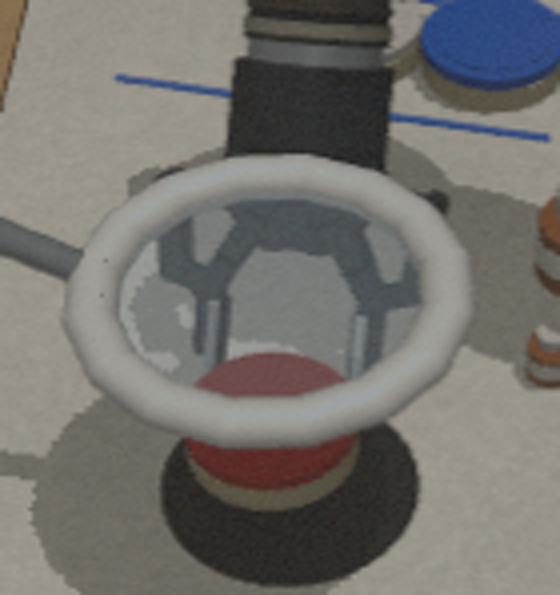

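View pics/top19.png

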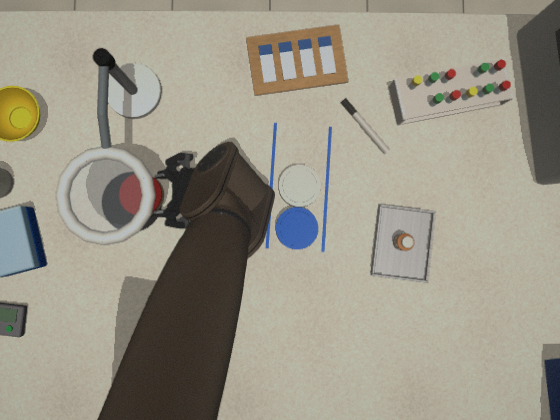

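```bash
python3 - <<'E'
from h import *
t=cam('top');Z=t['range_z']
pts=[]
for v in range(130,260):
    for u in range(156,260):
        if Z[v,u]>0 and t['pixels'][v,u].max()<110:
            p=pt(t,u,v)
            if p[2]>.09: pts.append([*p,u,v])
P=np.array(pts)
for lo,hi in((.09,.12),(.12,.15),(.15,.18),(.18,.22),(.22,.3)):
    q=P[(P[:,2]>lo)&(P[:,2]<hi)]
    if len(q): i=q[:,1].argmax();print(lo,len(q),q[i].round(3), 'min r to head', np.hypot(q[:,0]-.584,q[:,1]-.204).min().round(3))
E
```

```text
0.09 497 [6.20e-01 1.10e-01 9.00e-02 1.71e+02 1.78e+02] min r to head 0.095
0.12 159 [6.06e-01 9.20e-02 1.37e-01 1.76e+02 1.83e+02] min r to head 0.112
0.15 185 [6.03e-01 8.40e-02 1.50e-01 1.79e+02 1.84e+02] min r to head 0.121
0.18 270 [6.19e-01 5.00e-02 2.13e-01 1.94e+02 1.70e+02] min r to head 0.158
0.22 3342 [5.56e-01 5.90e-02 2.85e-01 1.80e+02 2.07e+02] min r to head 0.147
```

About 37 mm of clearance at rim height, and I need about 22 mm more travel. Final push.

step_arm([
  [[0.72, 0.11, -0.075, 0.097, 0], [0.72, 0.11, -0.075, 0.097, 0], [0.72, 0.1, -0.065, 0.088, 0], [0.72, 0.09, -0.06, 0.08, 0], [0.72, 0, 0, 0, 0]],
])

```text
time: 25.35
eef_pos: [0.5859, 0.1596, 0.0327]
tcp_rot: [0.66, 0.664, 0.245, -0.251]
contact_force: [-0.1, 1.3, -0.2]
opening: 0.719
```

```bash
python3 - <<'E'
from h import *
c=cam('wrist','w20');r=redpos(c)
s=cam('side');cv2.imwrite('pics/s20c.png',cv2.resize(s['pixels'][190:360,190:330,::-1],None,fx=4,fy=3.5,interpolation=cv2.INTER_CUBIC))
d=np.array([.5845,.206])-r;print(d);rows(delta=(*d,0))
E
```

```text
red [0.5853 0.2039] r 0.0409 px [274. 215.]
[-0.00084239  0.00214176]
t 25.45 pos [0.5864 0.1589 0.0327] q [-0.156  0.473  1.912  0.824  1.079 -0.687] open 0.72 F [ 0.7 -0.3 -0.6]
toolaxes x [-0.002  0.754  0.656] y [ 1.     0.008 -0.006] z [-0.01   0.656 -0.754] tilt 41.0
shift units [ 0.04  -0.021  0.035] n>= 0.04
```

View pics/w20.png

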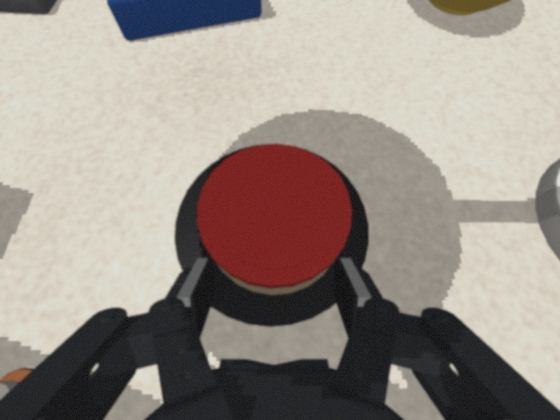

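View pics/s20c.png

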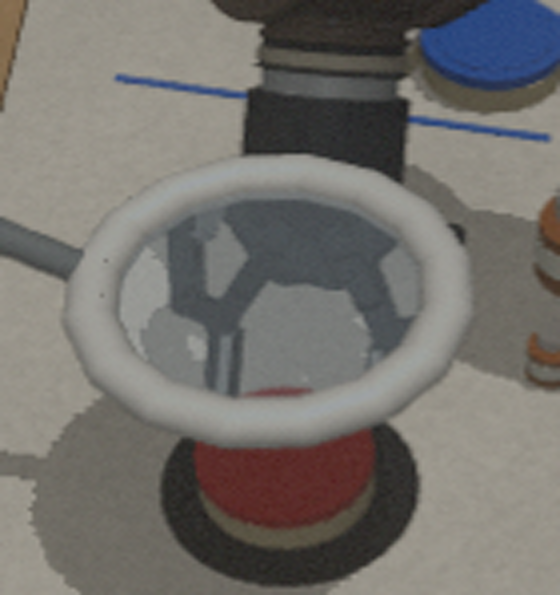

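The jar sits inside the spot: w20 shows red at (274,215) within the black disc. Withdrawing.

step_arm([
  [[0.72, -0.08, 0, -0.07, 0], [0.72, -0.2, 0, -0.17, 0], [0.72, -0.4, 0, -0.35, 0], [0.72, -0.4, 0, -0.35, 0], [0.72, 0, 0, -0.6, 0], [0.72, 0, 0, -0.7, 0], [0.72, 0, 0, -0.7, 0], [0.72, 0, 0, -0.7, 0], [0.72, 0, 0, -0.7, 0], [0.72, 0, 0, -0.4, 0]],
])

```text
time: 26.28
eef_pos: [0.5897, -0.0019, 0.1502]
tcp_rot: [0.661, 0.664, 0.246, -0.248]
contact_force: [0.6, -0.5, -0.3]
opening: 0.723
```

step_arm([
  [[0.72, 0.4, 0, -0.5, 0], [0.72, 0.4, 0, -0.5, 0], [0.72, 0.4, 0, -0.5, 0], [0.72, 0, 0, 0, 0], [0.72, 0, 0, 0, 0]],
])

```text
time: 26.7
eef_pos: [0.5899, -0.0032, 0.226]
tcp_rot: [0.661, 0.664, 0.246, -0.248]
contact_force: [0.6, -0.2, 0.2]
opening: 0.718
```

```bash
python3 - <<'E'
from h import *
c=cam('wrist','w21');r=redpos(c);s=cam('side','side21');redpos(s);t=cam('top','top21');redpos(t)
im=c['pixels'];m=((im.max(2)<60)|((im[:,:,0]>90)&(im[:,:,1]<60))).astype(np.uint8);m[250:]=0
cn=max(cv2.findContours(m,0,1)[0],key=cv2.contourArea).reshape(-1,2)
print(cn.min(0),cn.max(0));P=np.array([onplane(c,u,v,0)[:2] for u,v in cn])
A=np.c_[2*P,np.ones(len(P))];x=np.linalg.lstsq(A,(P**2).sum(1),rcond=None)[0];print('spot~',x[:2],np.sqrt(x[2]+x[:2]@x[:2]))
for n_,c_ in(('side',s),('top',t)):
    hsv=cv2.cvtColor(c_['pixels'],cv2.COLOR_RGB2HSV);H,S,V=[hsv[:,:,i].astype(int) for i in range(3)]
    n,l,st,ce=cv2.connectedComponentsWithStats(((H>108)&(H<122)&(S>150)).astype(np.uint8))
    for i in range(1,n):
        if st[i,4]>250: print(n_,'blue',ce[i],onplane(c_,*ce[i],.03))
rows(delta=(0,0,.1))
E
```

```text
red [0.5855 0.2018] r 0.0407 px [272. 162.]
red [ 0.8033 -0.5042] r 0.0144 px [235.  98.]
red [ 0.8147 -0.5338] r 0.0075 px [506.  84.]
[360  17] [559 132]
spot~ [0.92437195 0.437539  ] 0.11576374364791121
side blue [317.61538462 196.52097902] [ 0.52559417 -0.13019756  0.03      ]
top blue [ 36.58333333 239.37152778] [0.5080797  0.37708795 0.03      ]
t 26.85 pos [ 0.5882 -0.002   0.2225] q [-0.417  0.229  1.813  0.642  1.475 -0.609] open 0.721 F [-0.1 -1.  -0.5]
toolaxes x [0.    0.754 0.657] y [ 1.     0.007 -0.008] z [-0.011  0.657 -0.754] tilt 41.1
shift units [ 1.642 -0.021 -1.885] n>= 1.88
```

View pics/w21.png

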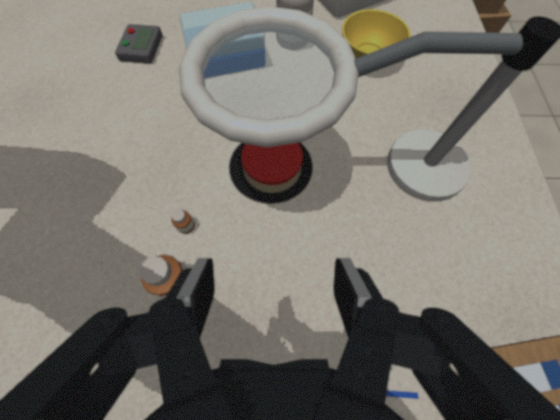

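View pics/top21.png

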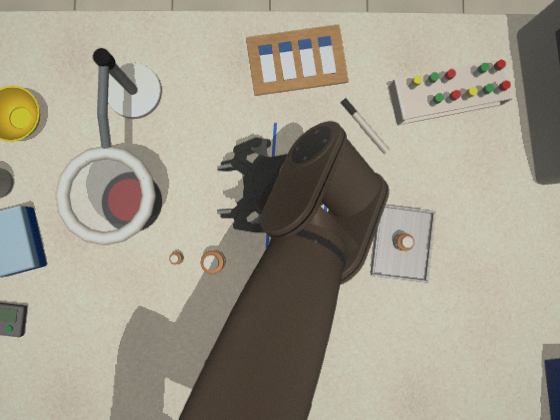

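View pics/side21.png

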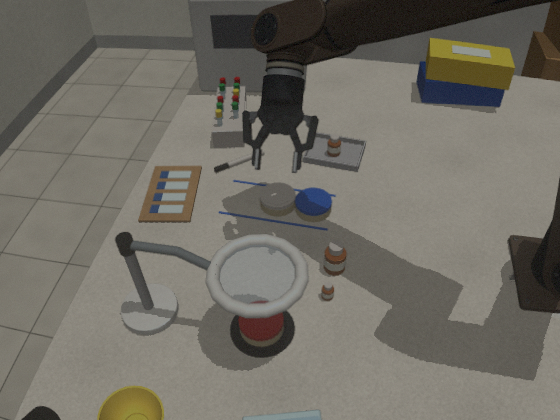

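Everything is in place. In top18 the white jar at (299,185) and the blue jar at (297,228) sit on their starting pixels. Handing in.

```bash
python3 - <<'E'
from plant import sign_off
print(sign_off())
E
```

```text
the job is handed in; nothing more can be done
None
```

I put the middle-sized amber bottle upright in the steel tray and released it. I then slid the red-lidded jar out of the row and onto the black spot, and handed the job in at about 26.9 s of the 72 s allowed. `sign_off` gives no verdict, so this rests on my own checks.

**Tool lean:** the moves cannot tilt the tool directly. I pushed against the arm's outer reach limit until the tool leaned 41°, and kept that lean for both the grasp and the push.

**Last checks:**
- **Red jar:** its centre measured (0.5855, 0.2018) in the wrist view. The spot centre, from three earlier measurements, is about (0.585, 0.205), so the jar is about 3–4 mm off, against 18 mm allowed.
- **Bottle:** the last top and side pictures show it standing in the tray.
- **White and blue jars:** they were on their starting pixels in a top view taken just before the final push. The arm hides them from above in the last top picture, but they look unmoved in the last side picture.
- **Magnifier:** the force readings stayed near the noise level during the push, and I estimated about 12 mm of clearance to the head at the closest point.

**Checks that failed or disagreed:**
- **Red jar, side and top views:** the last automatic colour checks picked up other red objects, so only the wrist measurement counts.
- **Spot position:** the automatic check of it in the last wrist picture also failed.
- **Blue jar:** the last side check gave a position about 14 mm off because the mask was partly in shadow. I judged that one by eye.

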